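# Load the roller fixture and clip in its scale

### The job

Set up the roller fixture for inspection: slide its keeper bar fully back, lay every loose steel roller into a V seat of its own, lengthwise centred and resting down in the V, then slide the keeper bar fully forward again over the roller ends. Also lay the scale plate on the raised ledge of the clip stand and press its front edge in under the sprung jaw until the plate is fully home against the end stop. Leave the other things where they stand, and let go of everything at the end.

Things in the scene. Friction and masses are not known exactly. Their poses are not given: they have to be found in the camera images.
- v_fixture: Fixed aluminium roller fixture, base 208 x 240 x 12 mm: three V seats 66 mm apart along y, roller axis along x. Each seat is two 90 degree steel V supports, 12 mm thick, at x = -30 and 30 mm; V mouth 31 mm wide, rim 36 mm above the worktop; 48 mm finger gap between them down to the base. End strips at x = +-52, 49 mm high, leave a roller 10 mm play. Side rails at y = +-108, x 45 to 145, 52 mm high. Origin: on worktop below middle seat.
- v_seat1 (a point): Seat 1 of the fixture (at -y): the point where the centre of a roller properly lies, 37 mm above the worktop; its frame is the fixture's.
- v_seat2 (a point): Seat 2 of the fixture (the middle one): the point where the centre of a roller properly lies, 37 mm above the worktop; its frame is the fixture's.
- v_seat3 (a point): Seat 3 of the fixture (at +y): the point where the centre of a roller properly lies, 37 mm above the worktop; its frame is the fixture's.
- keeper (a joint): Keeper bar: steel strip 63 x 222 x 6 mm, underside 52.5 mm above the worktop (3 mm over seated rollers), sliding along the fixture's x. 0 = fully forward, front edge at fixture x = 22 mm over the rear V supports, closing the seats; 0.042 m = fully back (edge at x = 64 mm), seats free. Stays where it is left; about 2 N of friction.
- keeper_grip (a point): Centre of the black grip block on the keeper bar: 14 mm (fixture x) by 30 mm (fixture y) by 30 mm high, foot 59 mm and top 89 mm above the worktop. Can be gripped from above across either width. Moves with the bar; its frame is the fixture's.
- roller1_mid (a point): Loose steel roller 1: plain cylinder 24 mm in diameter and 80 mm long, 150 g, lying on the worktop; the point is its centre, x along its axis (y and z turn with it as it rolls). All rollers are alike. It may be absent (None).
- roller2_mid (a point): Loose steel roller 2: plain cylinder 24 mm in diameter and 80 mm long, 150 g, lying on the worktop; the point is its centre, x along its axis (y and z turn with it as it rolls). All rollers are alike. It may be absent (None).
- roller3_mid (a point): Loose steel roller 3: plain cylinder 24 mm in diameter and 80 mm long, 150 g, lying on the worktop; the point is its centre, x along its axis (y and z turn with it as it rolls). All rollers are alike. It may be absent (None).
- clip_stand: Fixed clip stand: base 150 x 90 x 8 mm; a ledge 44 mm wide along x (-75 to 55 mm), its top 25 mm above the worktop; end stop at x = 55 mm, 27 mm high, and over it the sprung jaw with two pins (60 mm high). The plate goes in along +x; when home its front edge is at the stop and its middle over the origin. Origin: on the worktop below the middle of the stand; z up.
- jaw (a joint): Sprung steel jaw of the clip stand, 62 mm wide: its lift from rest, in m. At rest its underside is 2.5 mm above the ledge from x = 40 mm on; a lead-in lip slopes up from there at 35 degrees to x = 25 mm, 38 mm above the worktop. The 5 mm plate edge lifts it by 2.5 mm as it enters; takes about 5 to 10 N of push along +x.
- plate_grip (a point): Loose scale plate: aluminium, 110 (x) by 70 (y) by 5 mm, 90 g, with a grey grip bar across it: 12 (x) by 50 (y) by 30 mm high, standing on the plate. The point is the bar's centre, 20 mm above the plate's underside, 20 mm from its rear edge, 90 mm from its front edge; x points to the front edge. Home in the clip the point is at x -35, y 0, z 45 mm in the stand's frame.
- petri: Bystander, not part of the job: shallow round dish, 62 mm across and 15 mm high, loose; origin at the centre of its underside.
- vial: Bystander, not part of the job: small capped sample vial, 22 mm across and 54 mm high, loose; origin at the centre of its underside.
Things that resemble listed ones, but are neither listed nor needed, are in the scene too. What is shaped like the part that bears roller3_mid but purple or turquoise is not meant.

How it is judged (in metres and radians):
On the way, in this order (a step that is already met when the one before it is completed fails the run):
1. the keeper bar is slid fully back (35 mm or more) (value of joint keeper above 0.035 m), for 0.2 s.
2. with the keeper bar back, every roller present rests in a V seat of its own ((horizontal distance between roller1_mid and v_seat1 below 0.01 m or horizontal distance between roller1_mid and v_seat2 below 0.01 m or horizontal distance between roller1_mid and v_seat3 below 0.01 m) and z of roller1_mid in the frame of v_fixture between 0.033 and 0.04 m and angle between the x axis of each of roller1_mid, roller2_mid, roller3_mid and the x axis of v_fixture, either way round below 0.08 rad and (horizontal distance between roller2_mid and v_seat1 below 0.01 m or horizontal distance between roller2_mid and v_seat2 below 0.01 m or horizontal distance between roller2_mid and v_seat3 below 0.01 m) and z of roller2_mid in the frame of v_fixture between 0.033 and 0.04 m and (horizontal distance between roller3_mid and v_seat1 below 0.01 m or horizontal distance between roller3_mid and v_seat2 below 0.01 m or horizontal distance between roller3_mid and v_seat3 below 0.01 m) and z of roller3_mid in the frame of v_fixture between 0.033 and 0.04 m and value of joint keeper above 0.025 m), for 0.2 s.
3. the keeper bar is slid fully forward over the seated rollers ((horizontal distance between roller1_mid and v_seat1 below 0.01 m or horizontal distance between roller1_mid and v_seat2 below 0.01 m or horizontal distance between roller1_mid and v_seat3 below 0.01 m) and z of roller1_mid in the frame of v_fixture between 0.033 and 0.04 m and angle between the x axis of each of roller1_mid, roller2_mid, roller3_mid and the x axis of v_fixture, either way round below 0.08 rad and (horizontal distance between roller2_mid and v_seat1 below 0.01 m or horizontal distance between roller2_mid and v_seat2 below 0.01 m or horizontal distance between roller2_mid and v_seat3 below 0.01 m) and z of roller2_mid in the frame of v_fixture between 0.033 and 0.04 m and (horizontal distance between roller3_mid and v_seat1 below 0.01 m or horizontal distance between roller3_mid and v_seat2 below 0.01 m or horizontal distance between roller3_mid and v_seat3 below 0.01 m) and z of roller3_mid in the frame of v_fixture between 0.033 and 0.04 m and value of joint keeper below 0.005 m), for 0.2 s.
At the end, for the whole second after the job is handed in: Each roller present lies in its own V (centre within 10 mm of the seat, 33 to 40 mm high, axis within 0.08 rad), keeper bar within 5 mm of fully forward, scale plate on the ledge under the lifted jaw, within 5 mm of home, 10 mm sideways and 0.12 rad (all of step 3 and x of plate_grip in the frame of clip_stand above -0.04 m and y of plate_grip in the frame of clip_stand between -0.01 and 0.01 m and z of plate_grip in the frame of clip_stand between 0.042 and 0.049 m and angle between the x axis of plate_grip and the x axis of clip_stand, either way round below 0.12 rad and value of joint jaw above 0.0015 m); the robot touches nothing.
It fails at once if the petri is moved more than 30 mm (distance of petri from where it was at the start of the episode above 0.03 m).
It fails at once if the vial is moved more than 30 mm (distance of vial from where it was at the start of the episode above 0.03 m).
Of roller1, roller2, roller3 only 2 to 3 are there at a start; the rules pass over those that are not, and their reading is None.
At some moment in a run one of roller1, roller2, roller3, scale_plate may be knocked a few centimetres aside while the robot is not near it.
It also fails if it takes over 210 s, if anything falls off the work surface, if the arm or the gripper's body presses on something with over 40 N, if the wrist force passes 120 N, or if a joint passes its speed limit or range.

### The arm

A 6-joint arm with a two-finger parallel gripper is mounted at the origin on a cart in front of the work surface, level with it; the furniture and walls round the work are solid. World frame = base frame: x ahead of the robot, y to its left, z up, the work surface at z = 0. Lengths are in m, angles in degrees, forces in N, time in s.
With the tool pointing down it reaches from about 0.35 to 0.875 m from the base axis. Payload 4.2 kg.
Tool frame: the origin (TCP) lies on the centre line of the jaws, within the pads' length; the fingertips stand 19 mm ahead of it and the grasp point (between the pads) is the TCP; z points along the fingers, y is the line along which they close (so a half turn about z gives the same grasp; the last joint's range is limited). The gripper opens to 87 mm and grips with 3 to 60 N. Pads are 19 mm wide; open, the fingers measure 117 mm over their backs; the gripper's body (75 mm by 190 mm) begins 51 mm behind the grasp point.
Start: joints at [84.947, 22.042, 0.453, 0, -68.411, -14.817], TCP at [0.212, 0.588, 0.242] pointing down, gripper open.
Joint ranges: [-179.83, 179.83], [-69.29, 118.12], [-61.27, 80.66], [-181.25, 117.63], [-171.15, -9.14], [-177.46, 177.46]. Speed limits (degrees/s): [159.86, 159.86, 180, 180, 180, 180].

### API

Orientations are given as a 3x3 rotation matrix whose columns are the frame's x, y, z axes.
In Python, from station import sense, capture, finish_job, search_frame, masks_of gives the robot as it stands.
- The arm moves only by the tool drive_tool, never from a script. Its argument "rows" is a list of rows, each a list of 7 numbers: the opening in per cent of the stroke, from 0 (shut) to 100 (fully open), then the shift along the world's x, y, z in mm, then the turn, a rotation vector about the world's x, y, z in rad. In form: [[fingers, dx, dy, dz, wx, wy, wz], ...]. A call has 1 to 5 rows; each row shifts and turns the commanded pose from where the row before left it; what a row does not reach is not made up. A row lasts 1/12 s, in which the tool goes at most 41.7 mm and 7.16 degrees, less where a joint would pass 70% of its speed; a pose out of reach is approached as far as the arm can. A call is refused whole if a number of a shift passes 41.7 or a number of a turn 0.125, either way. A call with a gripper value outside its range is refused whole. The fingers move at their own pace and stop on an object; the grip force is fixed at half the most. Time passes only in rows, so rows that do not move let the fingers close. It gives the time, the measured TCP pose, the force, the opening and the grip force at its end, in the units of the state.
- sense(): the state, without advancing time (a new reading comes with each control period).
- capture(name): name is "side" or "top"; returns a dict with "frame" (420x560x3 uint8, red, green, blue), "z_map" (420x560 float32, m along the optical axis (not along the pixel's ray), 0 where there is no reading), "fx", "fy", "cx", "cy" (pixels), "distortion" ([k1, k2, p1, p2, k3] as OpenCV has them; the pictures are not rectified), "R" (3x3) and "t" (3): a world point X has camera coordinates R X + t. Camera axes: x right, y down, z forward; pixel columns grow to the right and rows downward; lengths in m; the calibration is good to about 2 mm. A picture is of the moment at which its call begins.
- finish_job(): hands the job in; it is judged then, once.
Trained networks look in a picture, given as the dict that the camera call returned (one of the last four; its "shot" number tells which), for a name from the list of things; names that differ only in an ending like _2 or _b are one class to them, and where a whole thing is asked for, a point or a joint stands for the part that bears it (a point fixed in the world has none). Each returns a list of dicts, best first, with "p" (0 to 1); they miss things now and then, are a little off and sometimes report something else, mostly with a low value. They report only what shows in the picture. A call takes as long as a camera call. They do not tell look-alikes from the thing itself.
- search_frame(label, picture): "xy" ([column, row] in pixels, amid what is visible of it).
- masks_of(label, picture): "region" (420x560 bool, what is visible of it) and "xy" ([column, row] in pixels, amid what is visible of it).
The state is a dict: "time_s": time; "joints": joint angles; "joint_velocities": joint speeds; "effort": joint torques, N m; "tcp_pos": TCP position; "ee_rot": TCP orientation; "wrist_force": force on the tool from outside, world axes, zero at the start; "moment": the same for the moment, N m; "gripper_width": opening from 0.0 (shut) to 1.0 (fully open); "gripper_force": force on a finger pad.
Only numpy, scipy, OpenCV 4.12 (cv2) and the standard library are available. Lean on these libraries where they do the work, as an engineer would, in place of code of your own. Each camera call takes 0.05 s, during which the arm holds its last target. There are 200 camera calls.

## Working session

There is one attempt and no reset: what is moved stays moved. The work goes in short steps, Python scripts to look and compute and a tool call to move; the robot and the scene stay as the last step left them, time stands still between calls to the robot, and variables do not carry over. Pictures are saved under pics/ and viewed, at most 14 in all, crops included, and the job is handed in when it is done.

Besides the shell and the picture viewer there is one more tool, called after "Emit:" as name(argument=value, ...) on one line, values as JSON. drive_tool: Moves the arm, as the interface text tells. Its arguments: {"type":"object","properties":{"rows":{"type":"array"}},"required":["rows"]}

```bash
mkdir -p pics; ls; cat > h.py <<'E'
import numpy as np, cv2
from station import sense, capture, finish_job, search_frame, masks_of
def save(c,n,crop=None,s=1):
    im=c["frame"][:,:,::-1]
    if crop: im=im[crop[1]:crop[3],crop[0]:crop[2]]
    cv2.imwrite("pics/"+n,cv2.resize(im,None,fx=s,fy=s,interpolation=cv2.INTER_CUBIC))
def cloud(c):
    """world xyz per pixel (420x560x3), nan where none"""
    K=np.array([[c["fx"],0,c["cx"]],[0,c["fy"],c["cy"]],[0,0,1]]);z=c["z_map"];h,w=z.shape
    uv=np.stack(np.meshgrid(np.arange(w),np.arange(h)),-1).reshape(-1,1,2).astype(float)
    n=cv2.undistortPoints(uv,K,np.array(c["distortion"],float)).reshape(h,w,2)
    P=np.dstack([n*z[...,None],z]); P[z<=0]=np.nan
    return (P-np.array(c["t"]))@np.array(c["R"])
E
python3 - <<'E'
from h import *
for n in("top","side"):
    c=capture(n); save(c,n+"0.png",s=1.4)
    P=cloud(c)
    print(n,np.round(-np.array(c["R"]).T@c["t"],3))
    for l in ["v_fixture","keeper","keeper_grip","roller1_mid","clip_stand","jaw","plate_grip","petri","vial"]:
        for m in masks_of(l,c)[:6]:
            r=m["region"]; Q=P[r]; 
            print(l,round(m["p"],2),np.round(m["xy"]),r.sum(),np.round(np.nanmedian(Q,0),3),np.round(np.nanpercentile(Q[:,2],95),3) if len(Q) else '')
E
```

```text
pics
top [0.357 0.011 1.299]
v_fixture 0.92 [338. 193.] 5842 [ 0.499 -0.148  0.016] 0.062
keeper 0.59 [337. 182.] 1756 [ 0.517 -0.148  0.06 ] 0.065
keeper_grip 0.73 [342. 188.] 1721 [ 0.517 -0.147  0.06 ] 0.065
roller1_mid 0.55 [196. 231.] 256 [0.401 0.252 0.023] 0.028
roller1_mid 0.37 [214. 160.] 1654 [0.603 0.2   0.023] 0.038
clip_stand 0.75 [215. 163.] 1535 [0.602 0.201 0.024] 0.038
jaw 0.65 [209. 138.] 302 [0.65  0.213 0.034] 0.042
plate_grip 0.74 [163. 198.] 849 [0.493 0.373 0.006] 0.035
petri 0.83 [262. 167.] 284 [0.583 0.075 0.007] 0.012
side [-0.647  0.439  0.977]
v_fixture 0.88 [313. 203.] 1232 [ 0.49  -0.052  0.014] 0.058
keeper 0.69 [366. 184.] 187 [ 0.512 -0.234  0.057] 0.06
keeper_grip 0.68 [365. 184.] 206 [ 0.513 -0.238  0.056] 0.06
keeper_grip 0.67 [247. 214.] 78 [0.529 0.135 0.02 ] 0.053
roller1_mid 0.56 [219. 258.] 220 [0.386 0.257 0.018] 0.024
jaw 0.57 [207. 193.] 178 [0.653 0.217 0.03 ] 0.037
plate_grip 0.97 [167. 248.] 716 [0.464 0.376 0.004] 0.032
petri 0.54 [258. 208.] 177 [0.58  0.081 0.004] 0.007
vial 0.67 [250. 211.] 119 [0.531 0.134 0.02 ] 0.053
```

View pics/top0.png

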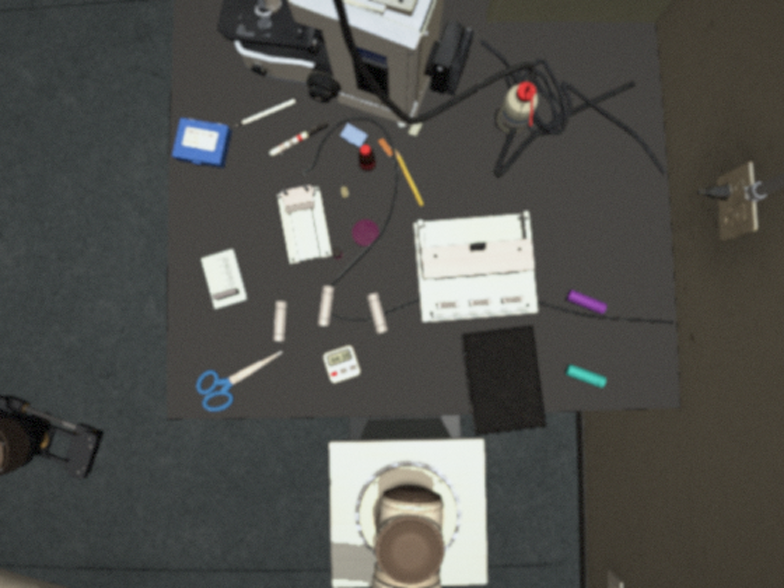

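View pics/side0.png

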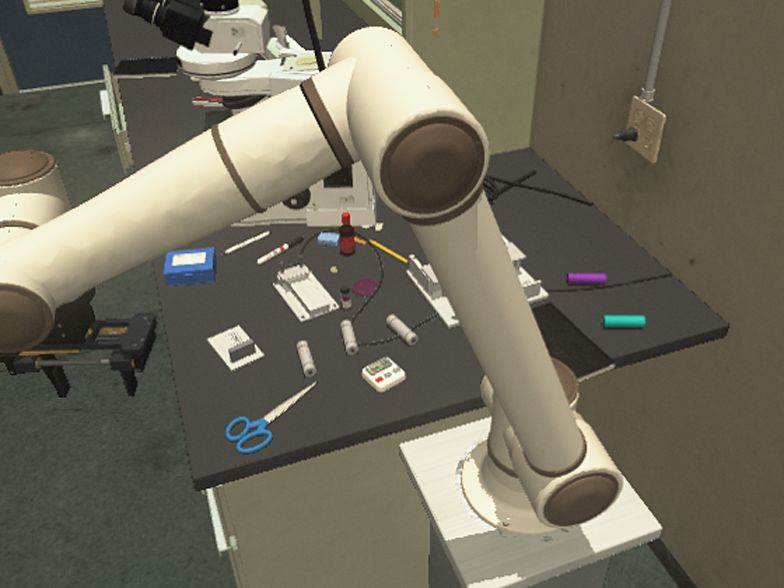

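Top view (view px): three steel rollers at (280,321), (326,306), (377,312). The purple (588,302) and turquoise (587,376) cylinders are look-alikes and not meant. Plate is at (222,278), clip stand (304,224), fixture (476,266) with its black grip (478,246), petri (365,232), and the vial is the small dark one at (338,254). The red-capped bottle is at (366,157).

```bash
cat >> h.py <<'E'
def rect(P,mask,pr=''):
    q=P[mask][:,:2]; q=q[np.isfinite(q).all(1)]
    (c,s,a)=cv2.minAreaRect((q*1000).astype(np.float32))
    if s[0]<s[1]: s=(s[1],s[0]); a+=90
    a=(a+90)%180-90   # long axis direction, deg
    print(pr,'c',np.round(c,1),'s',np.round(s,1),'a',round(a,1),'n',mask.sum(),'med',np.round(np.nanmedian(P[mask],0)*1000,1)); return c,s,a
def win(P,x0,x1,y0,y1,z0,z1):
    return (P[...,0]>x0)&(P[...,0]<x1)&(P[...,1]>y0)&(P[...,1]<y1)&(P[...,2]>z0)&(P[...,2]<z1)
def blobs(m,mn=30):
    n,l,st,_=cv2.connectedComponentsWithStats(m.astype(np.uint8)); return [l==i for i in range(1,n) if st[i,4]>=mn]
E
python3 - <<'E'
from h import *
c=capture("top");P=cloud(c);print(c["fx"], np.nanstd(P[win(P,.3,.38,-.1,0.05,-.02,.02)][:,2]),np.nanmedian(P[win(P,.3,.38,-.1,0.05,-.02,.02)][:,2]))
m=win(P,.37,.65,-.3,-.0,.008,.12)
rect(P,max(blobs(m),key=np.sum),'fixture')
for z0,z1 in((.056,.066),(.072,.1)):
  for b in blobs(win(P,.37,.65,-.3,-.0,z0,z1),4): rect(P,b,'fx %s'%z0)
for b in blobs(win(P,.3,.47,.05,.32,.008,.035)): rect(P,b,'roller')
for b in blobs(win(P,.5,.72,.12,.3,.004,.08)): rect(P,b,'stand')
for b in blobs(win(P,.5,.72,.12,.3,.018,.029)): rect(P,b,'ledge')
for b in blobs(win(P,.5,.72,.12,.3,.03,.08),4): rect(P,b,'jaw')
for b in blobs(win(P,.38,.57,.3,.45,.003,.05)): rect(P,b,'plate')
for b in blobs(win(P,.38,.57,.3,.45,.025,.05),5): rect(P,b,'bar')
for b in blobs(win(P,.45,.62,.02,.16,.006,.08)): rect(P,b,'petri/vial')
save(c,"fx0.png",(285,140,395,240),7)
c2=c; save(c,"left0.png",(130,120,290,250),4.6)
E
```

```text
447.0713159319269 0.0025869272057022206 0.001305137222783416
fixture c [ 505.6 -144.7] s [274.  210.4] a -85.9 n 5739 med [ 498.9 -148.4   15.9]
fx 0.056 c [555.3 -43.3] s [15.4  2.1] a 19.7 n 6 med [555.  -43.7  58.4]
fx 0.056 c [ 517.4 -149.6] s [221.8  65.7] a -87.4 n 1534 med [ 515.6 -147.1   59.8]
fx 0.072 c [ 538.6 -149.5] s [29.2 14. ] a -82.9 n 66 med [ 537.9 -149.5   89.3]
roller c [430.4 150.4] s [76.1 45.1] a -4.8 n 240 med [428.2 157.   22.6]
roller c [415.2  87.5] s [80.4 72.7] a -1.2 n 184 med [418.6  59.6  21.8]
roller c [403.1 254.4] s [78.1 26.3] a -2.1 n 234 med [404.2 252.2  22.5]
roller c [324.5 129.4] s [72.3 45.7] a 89.0 n 339 med [321.5 127.7  17.8]
stand c [595.1 201.5] s [195.8 118. ] a 17.9 n 1687 med [599.5 199.   23.8]
ledge c [580.1 199.6] s [101.8  44.7] a 10.1 n 473 med [579.7 198.7  25.6]
jaw c [650.7 212.1] s [66.6 48. ] a -79.6 n 332 med [651.3 211.2  35.4]
jaw c [537.  131.8] s [18.6 17.1] a 62.3 n 40 med [537.7 132.   55.4]
plate c [483.3 376. ] s [162.5  98. ] a 13.6 n 896 med [491.8 370.2   6.5]
bar c [460.4 365.5] s [46.3 13.3] a -74.3 n 77 med [460.2 364.8  35.8]
petri/vial c [546.6 104.1] s [217.9  58.7] a -40.0 n 374 med [566.8  83.8   9.1]
petri/vial c [561.9 153.6] s [84.9 36.2] a 30.2 n 128 med [543.2 148.3  12.9]
```

View pics/fx0.png

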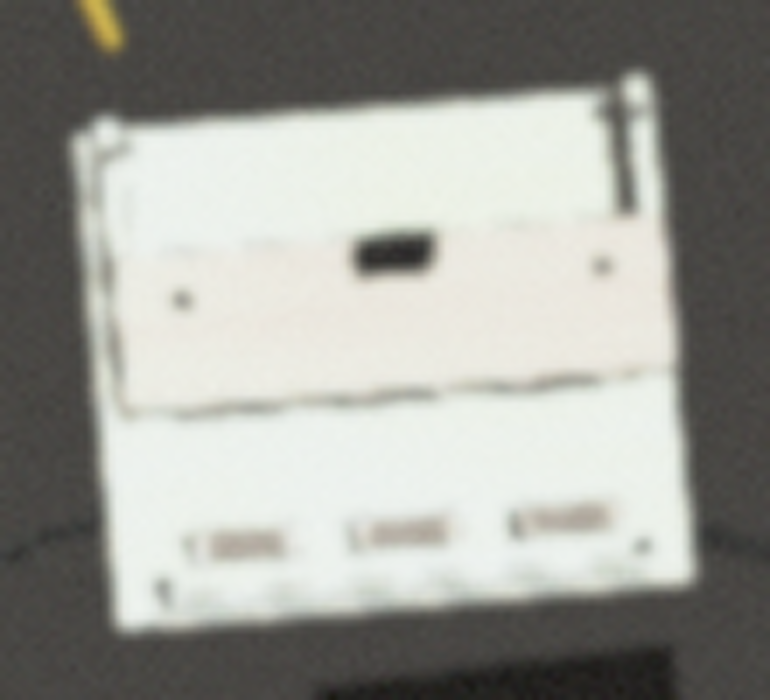

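View pics/left0.png

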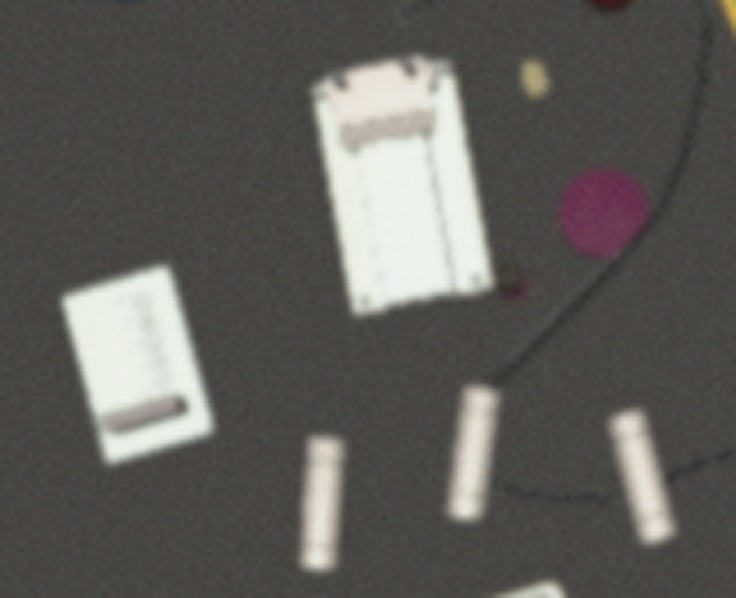

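```bash
cat >> h.py <<'E'
def onplane(c,uv,z):
    """pixels (n,2) -> world mm on plane height z (mm)"""
    K=np.array([[c["fx"],0,c["cx"]],[0,c["fy"],c["cy"]],[0,0,1]])
    n=cv2.undistortPoints(np.array(uv,float).reshape(-1,1,2),K,np.array(c["distortion"],float)).reshape(-1,2)
    R=np.array(c["R"]);o=-R.T@c["t"];d=np.c_[n,np.ones(len(n))]@R
    return (o+d*((z/1000-o[2])/d[:,2])[:,None])*1000
E
python3 - <<'E'
from h import *
s=sense();print(np.round(s["ee_rot"],3),s["tcp_pos"],s["gripper_width"])
c=capture("top");P=cloud(c)
def A(p,s,o): return np.array(p)/s+o
st=onplane(c,A([(355,315),(493,288),(452,62),(313,88)],4.6,(130,120)),8);print('stand',np.round(st),st.mean(0))
fx=onplane(c,A([(120,630),(695,580),(655,90),(75,135)],7,(285,140)),12);print('base',np.round(fx),fx.mean(0))
pl=onplane(c,A([(107,464),(213,432),(170,265),(62,297)],4.6,(130,120)),4);print('plate',np.round(pl),pl.mean(0))
print('V',np.round(onplane(c,A([(245,545),(407,533),(570,520)],7,(285,140)),34)))
print('jawfront z38',np.round(onplane(c,A([(350,150),(430,133)],4.6,(130,120)),36)))
# rollers: bright pixels
for b in blobs(win(P,.3,.47,.05,.32,.012,.035)): rect(P,b,'roller')
for b in [b for b in blobs((c["frame"].min(2)>110)) if 100<b.sum()<450]:
    v,u=np.nonzero(b); q=onplane(c,np.c_[u,v],14)[:,:2]; print('bright',np.round(u.mean()),np.round(v.mean()),b.sum(),[np.round(x,1) for x in cv2.minAreaRect(q.astype(np.float32))])
E
```

```text
[[ 0.94 -0.34  0.  ]
 [-0.34 -0.94 -0.  ]
 [ 0.    0.   -1.  ]] [0.21241059 0.58776053 0.24155904] 0.9964306814710452
stand [[520. 233.   8.]
 [535. 145.   8.]
 [681. 170.   8.]
 [667. 259.   8.]] [600.61645396 201.75396748   8.        ]
base [[ 392.  -40.   12.]
 [ 407. -279.   12.]
 [ 613. -270.   12.]
 [ 599.  -27.   12.]] [ 502.89933895 -154.14110849   12.        ]
plate [[429. 393.   4.]
 [448. 325.   4.]
 [555. 353.   4.]
 [536. 423.   4.]] [491.94858784 373.49986315   4.        ]
V [[ 425.  -91.   34.]
 [ 428. -157.   34.]
 [ 432. -224.   34.]]
jawfront z38 [[620. 231.  36.]
 [629. 180.  36.]]
roller c [431.3 159. ] s [78.  24.1] a -8.0 n 224 med [430.9 157.4  22.6]
roller c [414.3  61.4] s [80.4 23.3] a 1.6 n 148 med [426.   57.3  22.7]
roller c [403.1 254.6] s [78.4 24.3] a -3.0 n 231 med [404.1 252.4  22.8]
roller c [317.2 130.3] s [63.4 52.5] a -72.8 n 328 med [321.2 127.5  17.7]
bright 227.0 5.0 304 [array([1091.1,  176.1]), array([117.1,  41.8]), np.float64(66.9)]
bright 194.0 41.0 308 [array([969.8, 270.1]), array([183.7,  29.1]), np.float64(71.5)]
bright 371.0 73.0 212 [array([ 858.2, -261.4]), array([64.3, 55. ]), np.float64(61.5)]
bright 192.0 79.0 179 [array([848.7, 278.1]), array([ 13.8, 121.4]), np.float64(21.9)]
bright 252.0 96.0 188 [array([790.2,  96.6]), array([51.8, 34.2]), np.float64(56.8)]
bright 142.0 99.0 402 [array([793.8, 425.6]), array([78.7, 48.5]), np.float64(77.1)]
bright 202.0 104.0 119 [array([771.5, 244.6]), array([16.7, 69. ]), np.float64(28.3)]
bright 232.0 218.0 227 [array([431.4, 159.8]), array([23. , 82.9]), np.float64(82.1)]
bright 269.0 223.0 232 [array([414.5,  54.1]), array([84.5, 23. ]), np.float64(12.9)]
bright 200.0 229.0 224 [array([401.8, 255.4]), array([22.7, 81.6]), np.float64(86.0)]
bright 179.0 263.0 233 [array([308.8, 307. ]), array([ 20. , 125.4]), np.float64(28.5)]
```

Emit:
drive_tool(rows=[[100, 24.7, -22.3, -11, 0, 0, -0.096], [100, 24.7, -22.3, -11, 0, 0, -0.096], [100, 24.7, -22.3, -11, 0, 0, -0.096], [100, 24.7, -22.3, -11, 0, 0, -0.096], [100, 24.7, -22.3, -11, 0, 0, -0.096]])

```text
time_s: 1.52
tcp_pos: [0.3368, 0.4752, 0.1863]
ee_rot: [[0.674, -0.739, 0.0], [-0.739, -0.674, 0.0], [-0.0, -0.0, -1.0]]
wrist_force: [0.8, 0.8, 0.5]
gripper_width: 1.001
gripper_force: 0.0
```

Emit:
drive_tool(rows=[[60, 24.7, -22.3, -11, 0, 0, -0.096], [60, 24.7, -22.3, -11, 0, 0, -0.096], [60, 24.7, -22.3, -11, 0, 0, -0.096], [60, 24.7, -22.3, -11, 0, 0, -0.096], [60, 24.7, -22.3, -11, 0, 0, -0.096]])

```text
time_s: 1.93
tcp_pos: [0.4605, 0.3637, 0.1313]
ee_rot: [[0.257, -0.967, 0.0], [-0.967, -0.257, 0.0], [-0.0, -0.001, -1.0]]
wrist_force: [0.4, 0.7, -0.2]
gripper_width: 0.706
gripper_force: 0.0
```

Emit:
drive_tool(rows=[[60, 0, 0, 0, 0, 0, 0], [60, 0, 0, 0, 0, 0, 0]])

```text
time_s: 2.1
tcp_pos: [0.4604, 0.3631, 0.1307]
ee_rot: [[0.258, -0.966, -0.001], [-0.966, -0.258, -0.001], [0.001, 0.001, -1.0]]
wrist_force: [0.5, 0.9, 0.6]
gripper_width: 0.619
gripper_force: 0.0
```

```bash
python3 - <<'E'
from h import *
s=sense();print(np.round(s["ee_rot"],3),s["tcp_pos"],s["gripper_width"],s["joints"],s["wrist_force"],s["time_s"])
c=capture("side");save(c,"s1.png",(100,130,320,330),3.5)
E
```

```text
[[ 0.258 -0.966 -0.001]
 [-0.966 -0.258 -0.001]
 [ 0.001  0.001 -1.   ]] [0.46038335 0.36310623 0.13069896] 0.6187641359223196 [ 5.40799985e+01  2.41293773e+01 -1.35789772e+01  4.35443321e-03
 -5.23903232e+01 -3.91224201e+01] [0.48147319 0.90667371 0.56164615] 2.1
```

View pics/s1.png

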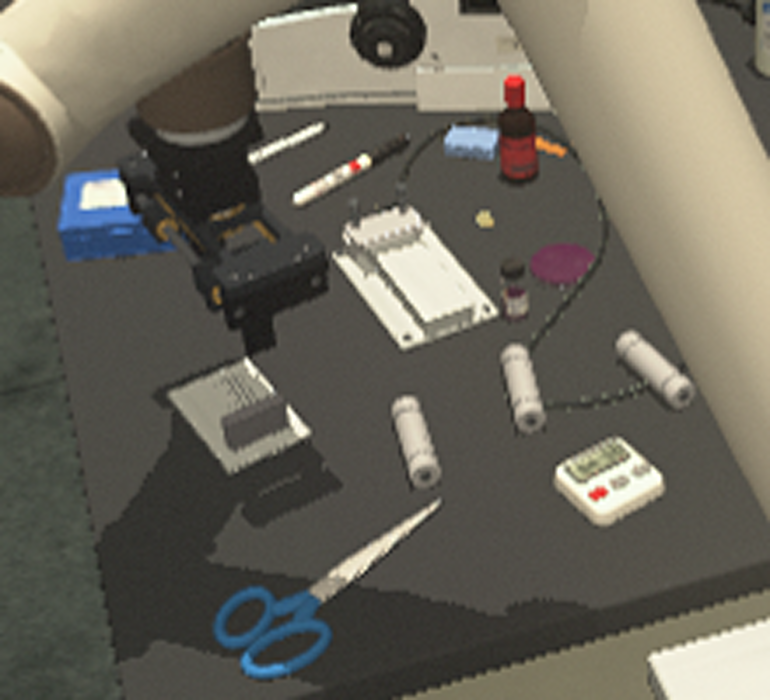

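The side view shows the plate and bar below and in front of the gripper at about (253,422); the vial is clear at (513,290).

Emit:
drive_tool(rows=[[60, 0, 1.5, -30, 0, 0, 0], [60, 0, 0, -30, 0, 0, 0], [60, 0, 0, -25, 0, 0, 0], [60, 0, 0, -14, 0, 0, 0], [60, 0, 0, -3, 0, 0, 0]])

```text
time_s: 2.57
tcp_pos: [0.4575, 0.3662, 0.0272]
ee_rot: [[0.263, -0.965, -0.003], [-0.965, -0.263, -0.004], [0.003, 0.004, -1.0]]
wrist_force: [-0.7, -0.7, -0.6]
gripper_width: 0.602
gripper_force: 0.0
```

Emit:
drive_tool(rows=[[60, 0, 0, 0, 0, 0, 0], [0, 0, 0, 0, 0, 0, 0], [0, 0, 0, 0, 0, 0, 0], [0, 0, 0, 0, 0, 0, 0], [0, 0, 0, 0, 0, 0, 0]])

```text
time_s: 2.98
tcp_pos: [0.4598, 0.3669, 0.0308]
ee_rot: [[0.261, -0.965, 0.001], [-0.965, -0.261, 0.002], [-0.001, -0.002, -1.0]]
wrist_force: [0.2, 0.4, -0.1]
gripper_width: 0.381
gripper_force: 0.0
```

Emit:
drive_tool(rows=[[0, 0, 0, 0, 0, 0, 0], [0, 0, 0, 0, 0, 0, 0], [0, 0, 0, 0, 0, 0, 0]])

```text
time_s: 3.23
tcp_pos: [0.4594, 0.3662, 0.0298]
ee_rot: [[0.261, -0.965, 0.0], [-0.965, -0.261, 0.0], [-0.0, -0.0, -1.0]]
wrist_force: [-0.8, -0.1, 1.3]
gripper_width: 0.149
gripper_force: 0.5
```

Emit:
drive_tool(rows=[[0, 0, 0, 0, 0, 0, 0], [0, 0, 0, 0, 0, 0, 0], [0, 0, 0, 20, 0, 0, 0], [0, 0, 0, 25, 0, 0, 0], [0, 0, 0, 25, 0, 0, 0]])

```text
time_s: 3.65
tcp_pos: [0.4589, 0.3656, 0.0992]
ee_rot: [[0.261, -0.965, -0.002], [-0.965, -0.261, -0.002], [0.002, 0.002, -1.0]]
wrist_force: [0.2, 0.9, -1.4]
gripper_width: 0.135
gripper_force: 30.0
```

Emit:
drive_tool(rows=[[0, 10, -29, 0, 0, 0, -0.015], [0, 10, -30, 0, 0, 0, -0.015], [0, 10, -30, 0, 0, 0, -0.015], [0, 10, -30, 0, 0, 0, -0.015], [0, 10, -30, 0, 0, 0, -0.015]])

```text
time_s: 4.07
tcp_pos: [0.5094, 0.2158, 0.0993]
ee_rot: [[0.187, -0.982, -0.0], [-0.982, -0.187, -0.0], [0.0, 0.0, -1.0]]
wrist_force: [0.5, 0.5, -1.1]
gripper_width: 0.135
gripper_force: 30.0
```

Emit:
drive_tool(rows=[[0, 7, -20, 0, 0, 0, -0.015], [0, 5, -9, 0, 0, 0, 0], [0, 0, 0, 0, 0, 0, 0], [0, 0, 0, 0, 0, 0, 0]])

```text
time_s: 4.4
tcp_pos: [0.5216, 0.1882, 0.0994]
ee_rot: [[0.172, -0.985, -0.0], [-0.985, -0.172, 0.0], [-0.0, 0.0, -1.0]]
wrist_force: [-0.4, -0.7, -0.2]
gripper_width: 0.136
gripper_force: 30.0
```

```bash
python3 - <<'E'
from h import *
s=sense();print(s["tcp_pos"],s["gripper_width"],s["gripper_force"])
c=capture("side");save(c,"s2.png",(160,150,300,270),5)
c=capture("top");save(c,"t2.png",(150,110,260,220),5)
E
```

```text
[0.52160491 0.1881658  0.09936787] 0.13616412243301676 29.995525795966387
```

View pics/s2.png

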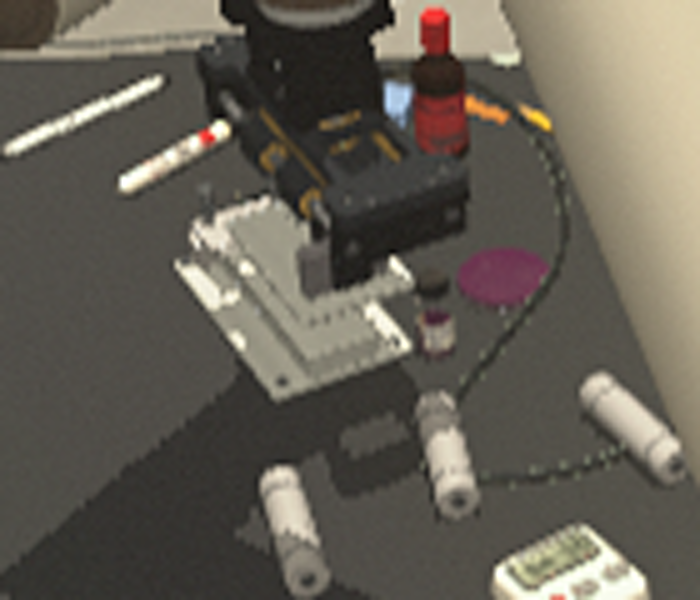

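View pics/t2.png

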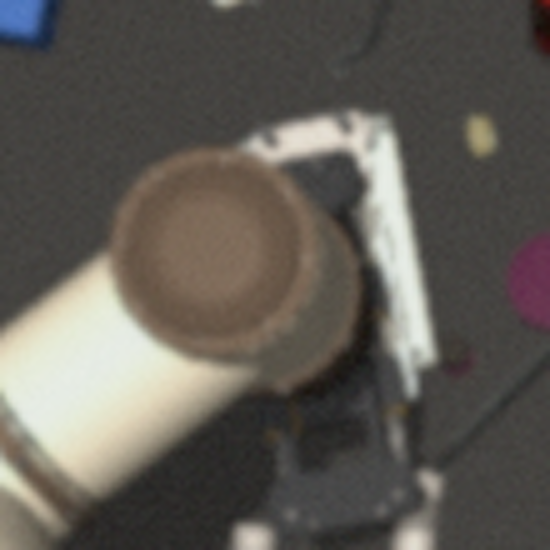

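The plate is held level above the stand (side crop (310,270)), and the vial at (435,310) is clear.

Emit:
drive_tool(rows=[[0, 0, 0, -20, 0, 0, 0], [0, 0, 0, -15, 0, 0, 0], [0, 0, 0, -7, 0, 0, 0], [0, 0, 0, -2, 0, 0, 0], [0, 0, 0, 0, 0, 0, 0]])

```text
time_s: 4.92
tcp_pos: [0.5212, 0.1891, 0.0555]
ee_rot: [[0.175, -0.985, -0.0], [-0.985, -0.175, -0.0], [0.0, 0.0, -1.0]]
wrist_force: [0.5, 0.2, -0.7]
gripper_width: 0.132
gripper_force: 30.0
```

Emit:
drive_tool(rows=[[0, 4.9, 0.85, 0, 0, 0, 0], [0, 4.9, 0.85, 0, 0, 0, 0], [0, 4.9, 0.85, 0, 0, 0, 0], [0, 0, 0, 0, 0, 0, 0]])

```text
time_s: 5.25
tcp_pos: [0.5378, 0.1914, 0.0561]
ee_rot: [[0.173, -0.985, 0.002], [-0.985, -0.173, 0.001], [-0.001, -0.002, -1.0]]
wrist_force: [0.2, 0.3, -1.0]
gripper_width: 0.138
gripper_force: 30.0
```

Emit:
drive_tool(rows=[[0, 3.95, 0.7, 0, 0, 0, 0], [0, 3.95, 0.7, 0, 0, 0, 0], [0, 3.95, 0.7, 0, 0, 0, 0], [0, 0, 0, 0, 0, 0, 0]])

```text
time_s: 5.58
tcp_pos: [0.5485, 0.193, 0.0553]
ee_rot: [[0.173, -0.985, -0.0], [-0.985, -0.173, -0.0], [0.0, 0.0, -1.0]]
wrist_force: [-1.0, 0.4, -0.9]
gripper_width: 0.134
gripper_force: 30.0
```

Emit:
drive_tool(rows=[[0, 3, 0.52, 0, 0, 0, 0], [0, 3, 0.52, 0, 0, 0, 0], [0, 3, 0.52, 0, 0, 0, 0], [0, 0, 0, 0, 0, 0, 0]])

```text
time_s: 5.92
tcp_pos: [0.5527, 0.1925, 0.055]
ee_rot: [[0.172, -0.985, -0.01], [-0.985, -0.172, -0.005], [0.003, 0.011, -1.0]]
wrist_force: [-10.1, -1.5, 6.7]
gripper_width: 0.132
gripper_force: 30.1
```

Emit:
drive_tool(rows=[[0, 3, 0.52, 0, 0, 0, 0], [0, 3, 0.52, 0, 0, 0, 0], [0, 0, 0, 0, 0, 0, 0]])

```text
time_s: 6.17
tcp_pos: [0.5607, 0.1943, 0.0551]
ee_rot: [[0.172, -0.985, -0.005], [-0.985, -0.172, -0.003], [0.002, 0.006, -1.0]]
wrist_force: [-6.0, -3.0, 1.0]
gripper_width: 0.136
gripper_force: 30.0
```

Emit:
drive_tool(rows=[[0, 3, 0.52, 0, 0, 0, 0], [0, 2, 0.35, 0, 0, 0, 0], [0, 0, 0, 0, 0, 0, 0]])

```text
time_s: 6.42
tcp_pos: [0.5658, 0.1952, 0.055]
ee_rot: [[0.172, -0.985, -0.005], [-0.985, -0.172, -0.003], [0.002, 0.006, -1.0]]
wrist_force: [-5.0, -1.0, 1.4]
gripper_width: 0.136
gripper_force: 30.0
```

Emit:
drive_tool(rows=[[0, 2, 0.35, 0, 0, 0, 0], [0, 2, 0.35, 0, 0, 0, 0], [0, 0, 0, 0, 0, 0, 0]])

```text
time_s: 6.67
tcp_pos: [0.5681, 0.1955, 0.0549]
ee_rot: [[0.172, -0.985, -0.009], [-0.985, -0.172, -0.004], [0.002, 0.01, -1.0]]
wrist_force: [-10.4, -1.2, 4.8]
gripper_width: 0.137
gripper_force: 30.0
```

Force is rising near the expected stop; one more push to confirm.

Emit:
drive_tool(rows=[[0, 2, 0.35, 0, 0, 0, 0], [0, 2, 0.35, 0, 0, 0, 0], [0, 0, 0, 0, 0, 0, 0]])

```text
time_s: 6.92
tcp_pos: [0.5682, 0.1953, 0.0547]
ee_rot: [[0.172, -0.985, -0.017], [-0.985, -0.171, -0.007], [0.004, 0.018, -1.0]]
wrist_force: [-20.1, 0.7, 12.8]
gripper_width: 0.134
gripper_force: 30.1
```

Emit:
drive_tool(rows=[[0, -3.5, -0.6, 0, 0, 0, 0], [40, 0, 0, 0, 0, 0, 0], [40, 0, 0, 0, 0, 0, 0], [40, 0, 0, 0, 0, 0, 0], [40, 0, 0, 0, 0, 0, 0]])

```text
time_s: 7.33
tcp_pos: [0.5737, 0.1978, 0.0561]
ee_rot: [[0.174, -0.985, 0.003], [-0.985, -0.174, 0.001], [-0.001, -0.003, -1.0]]
wrist_force: [0.4, -0.1, -0.8]
gripper_width: 0.343
gripper_force: 0.0
```

Emit:
drive_tool(rows=[[40, 0, 0, 10, 0, 0, 0], [40, 0, 0, 20, 0, 0, 0], [40, 0, 0, 30, 0, 0, 0], [40, 0, 0, 30, 0, 0, 0], [40, 0, 0, 0, 0, 0, 0]])

```text
time_s: 7.75
tcp_pos: [0.5769, 0.1992, 0.1536]
ee_rot: [[0.175, -0.984, 0.014], [-0.985, -0.175, 0.006], [-0.004, -0.015, -1.0]]
wrist_force: [0.3, 0.4, 0.9]
gripper_width: 0.398
gripper_force: 0.0
```

Emit:
drive_tool(rows=[[40, -3.5, -38.3, 0, 0, 0, -0.02], [40, -3.5, -38.3, 0, 0, 0, -0.02], [40, -3.5, -38.3, 0, 0, 0, -0.02], [40, -3.5, -38.3, 0, 0, 0, -0.02], [40, -3.5, -38.3, 0, 0, 0, -0.015]])

```text
time_s: 8.17
tcp_pos: [0.5554, 0.0043, 0.1467]
ee_rot: [[0.079, -0.997, 0.003], [-0.997, -0.079, 0.0], [-0.0, -0.003, -1.0]]
wrist_force: [0.7, -0.4, -0.3]
gripper_width: 0.401
gripper_force: 0.0
```

Emit:
drive_tool(rows=[[40, -3.5, -38.3, 0, 0, 0, 0], [40, -3.5, -38.3, 0, 0, 0, 0], [40, -3.5, -38.3, 0, 0, 0, 0], [40, -2, -38.3, 0, 0, 0, 0], [40, 0, 0, 0, 0, 0, 0]])

```text
time_s: 8.58
tcp_pos: [0.5424, -0.1529, 0.1465]
ee_rot: [[0.073, -0.997, 0.002], [-0.997, -0.073, -0.001], [0.001, -0.002, -1.0]]
wrist_force: [-0.1, -0.0, -0.5]
gripper_width: 0.398
gripper_force: 0.0
```

```bash
python3 - <<'E'
from h import *
s=sense();print(s["tcp_pos"],s["gripper_width"],s["wrist_force"],s["ee_rot"][:2,1] if hasattr(s["ee_rot"],'shape') else s["ee_rot"])
c=capture("top");P=cloud(c)
for b in blobs(win(P,.5,.72,.12,.3,.045,.08),5): rect(P,b,'bar')
c=capture("side");P=cloud(c);save(c,"s3.png",(170,140,330,260),5)
for b in blobs(win(P,.5,.62,.15,.25,.05,.08),5): rect(P,b,'bar side')
E
```

```text
[ 0.54237249 -0.15288941  0.14651567] 0.3983563954435241 [-0.14485253 -0.0100654  -0.47560226] [-0.99736125 -0.07257218]
bar c [669.6 192.5] s [9.  6.1] a -8.8 n 12 med [667.7 192.9  58.7]
bar c [661.1 237.1] s [7.6 7.4] a 21.2 n 12 med [660.8 236.3  61.4]
bar c [566.8 194.1] s [50.6 12.4] a -80.5 n 90 med [566.8 195.6  60.8]
bar c [537.9 132.6] s [17.9 17.4] a 88.1 n 39 med [538.  131.9  55.9]
bar side c [566.6 196.5] s [50.6 21. ] a -70.5 n 76 med [564.1 197.   56.2]
```

View pics/s3.png

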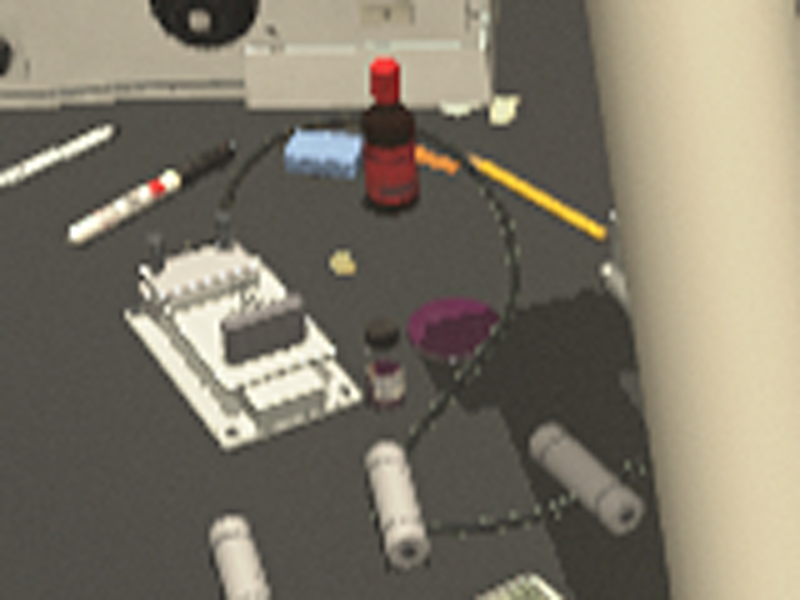

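The plate bar sits at the home spot (crop (265,325)) with its front under the jaw. Now the keeper grip.

Emit:
drive_tool(rows=[[40, -4, 3, -20, 0, 0, 0], [40, 0, 0, -20, 0, 0, 0], [40, 0, 0, -17, 0, 0, 0], [40, 0, 0, -7, 0, 0, 0], [40, 0, 0, 0, 0, 0, 0]])

```text
time_s: 9.1
tcp_pos: [0.5379, -0.1434, 0.0803]
ee_rot: [[0.08, -0.997, -0.003], [-0.997, -0.08, 0.0], [-0.0, 0.003, -1.0]]
wrist_force: [-0.3, 0.2, 0.0]
gripper_width: 0.398
gripper_force: 0.0
```

Emit:
drive_tool(rows=[[0, 0, 0, 0, 0, 0, 0], [0, 0, 0, 0, 0, 0, 0], [0, 0, 0, 0, 0, 0, 0], [0, 0, 0, 0, 0, 0, 0], [0, 0, 0, 0, 0, 0, 0]])

```text
time_s: 9.52
tcp_pos: [0.5385, -0.1444, 0.0825]
ee_rot: [[0.078, -0.997, 0.001], [-0.997, -0.078, 0.0], [-0.0, -0.001, -1.0]]
wrist_force: [-1.9, 0.8, 3.4]
gripper_width: 0.158
gripper_force: 30.0
```

Emit:
drive_tool(rows=[[0, 0, 0, 0, 0, 0, 0], [0, 5, 0.4, 0, 0, 0, 0], [0, 5, 0.4, 0, 0, 0, 0], [0, 0, 0, 0, 0, 0, 0]])

```text
time_s: 9.85
tcp_pos: [0.5497, -0.1437, 0.0825]
ee_rot: [[0.079, -0.997, 0.002], [-0.997, -0.079, -0.0], [0.0, -0.002, -1.0]]
wrist_force: [-0.5, 0.8, 5.0]
gripper_width: 0.155
gripper_force: 30.0
```

Emit:
drive_tool(rows=[[0, 7, 0.55, 0, 0, 0, 0], [0, 7, 0.55, 0, 0, 0, 0], [0, 7, 0.55, 0, 0, 0, 0], [0, 7, 0.55, 0, 0, 0, 0], [0, 0, 0, 0, 0, 0, 0]])

```text
time_s: 10.27
tcp_pos: [0.5768, -0.142, 0.0824]
ee_rot: [[0.079, -0.997, -0.001], [-0.997, -0.079, -0.001], [0.001, 0.001, -1.0]]
wrist_force: [-2.2, -1.4, 6.6]
gripper_width: 0.157
gripper_force: 30.0
```

Emit:
drive_tool(rows=[[0, 3, 0.2, 0, 0, 0, 0], [0, 2, 0.2, 0, 0, 0, 0], [0, 2, 0.1, 0, 0, 0, 0], [0, 0, 0, 0, 0, 0, 0]])

```text
time_s: 10.6
tcp_pos: [0.577, -0.142, 0.0823]
ee_rot: [[0.077, -0.997, -0.015], [-0.997, -0.077, -0.0], [-0.001, 0.015, -1.0]]
wrist_force: [-15.6, -0.5, 17.0]
gripper_width: 0.161
gripper_force: 30.1
```

Emit:
drive_tool(rows=[[0, -5, -0.3, 0, 0, 0, 0], [40, 0, 0, 0, 0, 0, 0], [40, 0, 0, 0, 0, 0, 0], [40, 0, 0, 0, 0, 0, 0], [40, 0, 0, 0, 0, 0, 0]])

```text
time_s: 11.02
tcp_pos: [0.5789, -0.1412, 0.0811]
ee_rot: [[0.079, -0.997, 0.0], [-0.997, -0.079, 0.0], [0.0, -0.0, -1.0]]
wrist_force: [0.1, 0.2, 0.0]
gripper_width: 0.357
gripper_force: 0.0
```

Emit:
drive_tool(rows=[[40, 0, 0, 20, 0, 0, 0], [40, 0, 0, 30, 0, 0, 0], [40, 0, 0, 20, 0, 0, 0]])

```text
time_s: 11.27
tcp_pos: [0.5794, -0.1413, 0.153]
ee_rot: [[0.08, -0.997, 0.001], [-0.997, -0.08, -0.001], [0.001, -0.001, -1.0]]
wrist_force: [0.3, -0.4, 0.9]
gripper_width: 0.396
gripper_force: 0.0
```

Emit:
drive_tool(rows=[[60, -10.8, 13.1, 0, 0, 0, 0.115], [60, -10.8, 13.1, 0, 0, 0, 0.115], [60, -10.8, 13.1, 0, 0, 0, 0.115], [60, -10.8, 13.1, 0, 0, 0, 0.115], [60, -10.8, 13.1, 0, 0, 0, 0.115]])

```text
time_s: 11.68
tcp_pos: [0.5242, -0.0751, 0.1513]
ee_rot: [[0.613, -0.79, 0.0], [-0.79, -0.613, 0.0], [0.0, -0.0, -1.0]]
wrist_force: [-0.2, -0.2, -0.4]
gripper_width: 0.592
gripper_force: 0.0
```

Emit:
drive_tool(rows=[[60, -10.8, 13.1, 0, 0, 0, 0.115], [60, -10.8, 13.1, 0, 0, 0, 0.115], [60, -10.8, 13.1, 0, 0, 0, 0.115], [60, -10.8, 13.1, 0, 0, 0, 0.115], [60, -10.8, 13.1, 0, 0, 0, 0.115]])

```text
time_s: 12.1
tcp_pos: [0.4702, -0.0095, 0.1514]
ee_rot: [[0.944, -0.329, 0.0], [-0.329, -0.944, 0.0], [0.0, -0.0, -1.0]]
wrist_force: [0.5, 0.6, 0.7]
gripper_width: 0.599
gripper_force: 0.0
```

Emit:
drive_tool(rows=[[60, -10.8, 13.1, 0, 0, 0, 0.115], [60, -10.8, 13.1, 0, 0, 0, 0.115], [60, -10.8, 13.1, 0, 0, 0, 0.115], [60, -10.8, 13.1, 0, 0, 0, 0.115], [60, -10.8, 13.1, 0, 0, 0, 0.115]])

```text
time_s: 12.52
tcp_pos: [0.4162, 0.0561, 0.1515]
ee_rot: [[0.972, 0.237, 0.0], [0.237, -0.972, 0.0], [0.0, -0.0, -1.0]]
wrist_force: [1.0, -0.4, -0.0]
gripper_width: 0.601
gripper_force: 0.0
```

Emit:
drive_tool(rows=[[60, 0, 0, 0, 0, 0, 0], [60, 0, 0, 0, 0, 0, 0]])

```text
time_s: 12.68
tcp_pos: [0.4166, 0.0558, 0.1517]
ee_rot: [[0.973, 0.231, 0.001], [0.231, -0.973, 0.0], [0.001, -0.0, -1.0]]
wrist_force: [0.9, 0.5, -0.0]
gripper_width: 0.597
gripper_force: 0.0
```

```bash
cat >> h.py <<'E'
def tool():
    s=sense();R=np.array(s["ee_rot"]);print('t',round(s["time_s"],2),'tcp',np.round(np.array(s["tcp_pos"])*1000,1),'xang',round(np.degrees(np.arctan2(R[1,0],R[0,0])),1),'w',round(s["gripper_width"]*87,1))
def rollers(c,reg=(.33,.5,.0,.32)):
    P=cloud(c)
    for b in blobs(win(P,*reg,.012,.035)): rect(P,b,'roller')
    m=(c["frame"].min(2)>105)
    for b in blobs(m):
        v,u=np.nonzero(b); q=onplane(c,np.c_[u,v],14)[:,:2]; (ce,s,a)=cv2.minAreaRect(q.astype(np.float32))
        if s[0]<s[1]: s=(s[1],s[0]);a+=90
        if 70<s[0]<95 and 15<s[1]<32: print('bright',np.round(ce,1),np.round(s,1),round((a+90)%180-90,1))
E
python3 - <<'E'
from h import *
tool(); print(sense()["joints"])
c=capture("top");rollers(c);P=cloud(c)
m=win(P,.37,.66,-.3,-.0,.055,.07)
rect(P,max(blobs(m),key=np.sum),'keeper')
for b in blobs(win(P,.37,.65,-.3,-.0,.078,.1),4): rect(P,b,'grip')
save(c,"fx3.png",(285,140,395,240),7)
np.savez("c3.npz",**{k:np.array(v) for k,v in c.items()})
E
```

```text
t 12.68 tcp [416.6  55.8 151.7] xang 13.4 w 51.9
[ 2.99781014e+01  7.56851325e+00 -3.42871202e+01  1.27632761e-02
 -4.81093143e+01  7.33782307e+01]
roller c [428.9 253.1] s [26.  24.4] a -0.8 n 56 med [432.8 251.4  23.6]
roller c [382.   45.3] s [23.8 12.7] a -71.8 n 34 med [381.3  43.4  21.5]
roller c [338.8 131.9] s [55.1 17.2] a 89.1 n 86 med [336.2 124.9  17.6]
keeper c [ 555.1 -147.4] s [223.1  67. ] a -87.5 n 1602 med [ 554.9 -146.1   59.8]
grip c [ 575.9 -147.8] s [30.9 14.2] a -88.5 n 61 med [ 574.9 -148.5   89.3]
```

View pics/fx3.png

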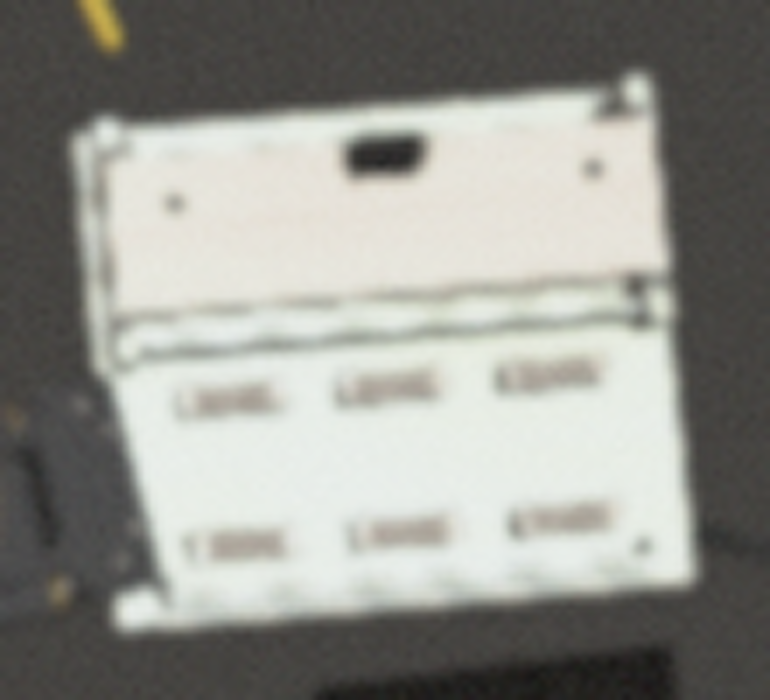

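```bash
python3 - <<'E'
from h import *
z=np.load("c3.npz");c={k:z[k] for k in z.files}
f=c["frame"].astype(float);f=cv2.GaussianBlur(f,(0,0),.6)
o=np.array((285,140));cs=[(235,398),(390,386),(552,374),(243,545),(403,531),(565,520)]
W=[]
for p in cs:
    p=np.array(p)/7+o-0.5*0; u0,v0=np.round(p).astype(int)
    s=f[v0-4:v0+5,u0-11:u0+12]; w=np.clip(215-s[...,2],0,None) ; w[w<15]=0
    vv,uu=np.mgrid[v0-4:v0+5,u0-11:u0+12]; q=[(w*uu).sum()/w.sum(),(w*vv).sum()/w.sum()]
    W.append(onplane(c,[q],29)[0]); print(np.round(q,2),np.round(p,2),np.round(W[-1][:2],1),np.round(onplane(c,[p-.4],29)[0][:2],1))
m=np.array([(30,66),(30,0),(30,-66),(-30,66),(-30,0),(-30,-66)],float)
for D in (np.array(W)[:,:2],onplane(c,np.array(cs)/7+o-.43,29)[:,:2]):
    T,_=cv2.estimateAffinePartial2D(m,D,method=cv2.LMEDS); 
    A=m-m.mean(0);B=D-D.mean(0);a=np.arctan2((A[:,0]*B[:,1]-A[:,1]*B[:,0]).sum(),(A*B).sum());print('rigid',D.mean(0),np.degrees(a))
    R=np.array([[np.cos(a),-np.sin(a)],[np.sin(a),np.cos(a)]]);print(np.round(B-A@R.T,1).tolist())
E
```

```text
[317.64 196.94] [318.57 196.86] [485.3 -86.4] [486.7 -88. ]
[340.23 195.12] [340.71 195.14] [ 489.1 -151.2] [ 490.2 -151.5]
[362.71 193.2 ] [363.86 193.43] [ 493.2 -216. ] [ 493.7 -218.2]
[319.27 217.42] [319.71 217.86] [426.6 -89.4] [426.5 -89.5]
[342.3  215.74] [342.57 215.86] [ 429.9 -155.2] [ 430.7 -154.9]
[365.24 213.97] [365.71 214.29] [ 433.5 -221.1] [ 433.7 -221.4]Traceback (most recent call last):
  File "<stdin>", line 13, in <module>
cv2.error: OpenCV(4.12.0) /io/opencv/modules/calib3d/src/ptsetreg.cpp:1108: error: (-215:Assertion failed) count >= 0 && to.checkVector(2) == count in function 'estimateAffinePartial2D'
```

Six V patches show in the crop, e.g. (390,386) and (403,531). They give a fixture origin of about (460,-153.7) and yaw 3.7°, which matches the keeper. Next I grasp the nearest roller.

Emit:
drive_tool(rows=[[60, -2, -2, -35, 0, 0, 0], [60, 0, 0, -35, 0, 0, 0], [60, 0, 0, -35, 0, 0, 0], [60, 0, 0, -17, 0, 0, 0], [60, 0, 0, -7, 0, 0, 0]])

```text
time_s: 13.15
tcp_pos: [0.4134, 0.0518, 0.0198]
ee_rot: [[0.974, 0.228, -0.005], [0.228, -0.974, -0.003], [-0.006, 0.002, -1.0]]
wrist_force: [0.0, 0.8, 0.0]
gripper_width: 0.601
gripper_force: 0.0
```

Emit:
drive_tool(rows=[[60, 0, 0, 0, 0, 0, 0], [0, 0, 0, 0, 0, 0, 0], [0, 0, 0, 0, 0, 0, 0], [0, 0, 0, 0, 0, 0, 0], [0, 0, 0, 0, 0, 0, 0]])

```text
time_s: 13.57
tcp_pos: [0.4152, 0.0536, 0.0236]
ee_rot: [[0.973, 0.231, 0.003], [0.231, -0.973, 0.001], [0.003, -0.001, -1.0]]
wrist_force: [-0.0, 0.3, 0.7]
gripper_width: 0.378
gripper_force: 0.0
```

Emit:
drive_tool(rows=[[0, 0, 0, 0, 0, 0, 0], [0, 0, 0, 0, 0, 0, 0], [0, 0, 0, 0, 0, 0, 0]])

```text
time_s: 13.82
tcp_pos: [0.4149, 0.0535, 0.0232]
ee_rot: [[0.973, 0.231, 0.001], [0.231, -0.973, 0.001], [0.002, -0.0, -1.0]]
wrist_force: [-0.6, 0.1, 5.5]
gripper_width: 0.265
gripper_force: 29.9
```

Emit:
drive_tool(rows=[[0, 0, 0, 25, 0, 0, 0], [0, 0, 0, 35, 0, 0, 0], [0, 0, 0, 30, 0, 0, 0], [0, 0, 0, 0, 0, 0, 0]])

```text
time_s: 14.15
tcp_pos: [0.4177, 0.0547, 0.1175]
ee_rot: [[0.973, 0.233, 0.011], [0.232, -0.973, 0.005], [0.012, -0.002, -1.0]]
wrist_force: [1.1, 0.4, -1.5]
gripper_width: 0.27
gripper_force: 29.9
```

Emit:
drive_tool(rows=[[0, 10.2, -35.3, 0, 0, 0, -0.0415], [0, 10.2, -35.3, 0, 0, 0, -0.0415], [0, 10.2, -35.3, 0, 0, 0, -0.0415], [0, 10.2, -35.3, 0, 0, 0, -0.0415], [0, 0, 0, 0, 0, 0, 0]])

```text
time_s: 14.57
tcp_pos: [0.4559, -0.0923, 0.1116]
ee_rot: [[0.998, 0.06, -0.001], [0.06, -0.998, -0.001], [-0.001, 0.001, -1.0]]
wrist_force: [1.0, -0.5, -1.8]
gripper_width: 0.269
gripper_force: 29.9
```

Emit:
drive_tool(rows=[[0, 0, 0, 0, 0, 0, 0], [0, 0, 0, 0, 0, 0, 0]])

```text
time_s: 14.73
tcp_pos: [0.4543, -0.0882, 0.1116]
ee_rot: [[0.998, 0.066, -0.002], [0.066, -0.998, 0.0], [-0.002, -0.0, -1.0]]
wrist_force: [0.2, 0.9, -1.3]
gripper_width: 0.264
gripper_force: 29.9
```

```bash
python3 - <<'E'
from h import *
tool()
c=capture("top");P=cloud(c)
for b in blobs(win(P,.39,.53,-.2,.0,.075,.12),8): rect(P,b,'inhand')
rollers(c)
c=capture("side");P=cloud(c);save(c,"s4.png",(230,130,390,250),5)
for b in blobs(win(P,.39,.53,-.2,.0,.075,.125),8): rect(P,b,'inhand side')
E
```

```text
t 14.73 tcp [454.3 -88.2 111.6] xang 3.8 w 23.0
inhand c [420.3 -91.8] s [18.9 11. ] a 88.1 n 39 med [420.4 -90.2 111.6]
roller c [403.2 254. ] s [79.1 24.5] a -4.2 n 226 med [401.7 252.4  22.4]
bright [770.7 245. ] [70.5 18.3] -61.0
bright [ 679.8 -765.4] [79.8 19.9] 14.7
bright [401.9 256.2] [81.6 24.2] -4.0
```

View pics/s4.png

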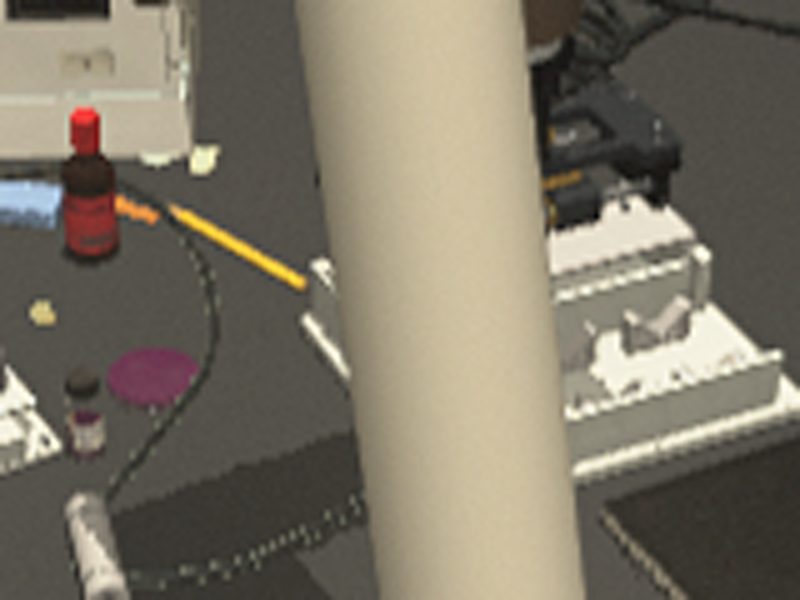

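Only the arm and the empty seats at (655,330) show, so the held roller is judged from the top depth. It sits about 4 mm toward the robot, so I shift +3.5 mm and lower it.

Emit:
drive_tool(rows=[[0, 3.5, 0.4, -20, 0, 0, 0], [0, 0, 0, -20, 0, 0, 0], [0, 0, 0, -10, 0, 0, 0], [0, 0, 0, -6, 0, 0, 0], [0, 0, 0, 0, 0, 0, 0]])

```text
time_s: 15.25
tcp_pos: [0.4579, -0.0867, 0.0555]
ee_rot: [[0.998, 0.069, -0.003], [0.069, -0.998, -0.0], [-0.003, 0.0, -1.0]]
wrist_force: [0.1, 0.6, -1.5]
gripper_width: 0.264
gripper_force: 29.9
```

Emit:
drive_tool(rows=[[0, 0, 0, -3, 0, 0, 0], [0, 0, 0, -3, 0, 0, 0], [0, 0, 0, -1.5, 0, 0, 0], [0, 0, 0, 0, 0, 0, 0]])

```text
time_s: 15.58
tcp_pos: [0.4588, -0.0875, 0.0492]
ee_rot: [[0.998, 0.067, 0.0], [0.067, -0.998, 0.0], [0.0, -0.0, -1.0]]
wrist_force: [-0.3, 0.0, -1.3]
gripper_width: 0.265
gripper_force: 29.9
```

Emit:
drive_tool(rows=[[0, 0, 0, -1.5, 0, 0, 0], [0, 0, 0, -1, 0, 0, 0], [0, 0, 0, 0, 0, 0, 0]])

```text
time_s: 15.83
tcp_pos: [0.4592, -0.0876, 0.0483]
ee_rot: [[0.998, 0.067, 0.001], [0.067, -0.998, -0.0], [0.001, 0.0, -1.0]]
wrist_force: [-2.8, 0.8, 11.7]
gripper_width: 0.267
gripper_force: 29.9
```

Emit:
drive_tool(rows=[[55, 0, 0, 0, 0, 0, 0], [55, 0, 0, 0, 0, 0, 0], [55, 0, 0, 0, 0, 0, 0], [55, 0, 0, 0, 0, 0, 0], [55, 0, 0, 0, 0, 0, 0]])

```text
time_s: 16.25
tcp_pos: [0.4588, -0.0876, 0.0465]
ee_rot: [[0.998, 0.067, -0.0], [0.067, -0.998, -0.0], [-0.0, 0.0, -1.0]]
wrist_force: [1.0, -1.1, 0.3]
gripper_width: 0.515
gripper_force: 0.0
```

Emit:
drive_tool(rows=[[55, 0, 0, 20, 0, 0, 0], [55, 0, 0, 30, 0, 0, 0], [55, 0, 0, 30, 0, 0, 0], [55, 0, 0, 20, 0, 0, 0]])

```text
time_s: 16.58
tcp_pos: [0.4597, -0.0876, 0.1489]
ee_rot: [[0.998, 0.068, 0.003], [0.068, -0.998, -0.0], [0.003, 0.0, -1.0]]
wrist_force: [0.5, -0.8, 0.8]
gripper_width: 0.544
gripper_force: 0.0
```

Emit:
drive_tool(rows=[[60, -4.1, 35.3, 0, 0, 0, -0.03], [60, -4.1, 35.3, 0, 0, 0, -0.03], [60, -4.1, 35.3, 0, 0, 0, -0.03], [60, -4.1, 35.3, 0, 0, 0, -0.03], [60, -4.1, 35.3, 0, 0, 0, -0.03]])

```text
time_s: 17.0
tcp_pos: [0.4377, 0.0903, 0.1466]
ee_rot: [[0.996, -0.085, 0.0], [-0.085, -0.996, 0.0], [0.0, -0.0, -1.0]]
wrist_force: [0.8, -0.1, 0.6]
gripper_width: 0.599
gripper_force: 0.0
```

Emit:
drive_tool(rows=[[60, -4.1, 35.3, 0, 0, 0, -0.03], [60, -4.1, 35.3, 0, 0, 0, -0.03], [60, 0, 0, 0, 0, 0, 0], [60, 0, 0, 0, 0, 0, 0]])

```text
time_s: 17.33
tcp_pos: [0.4297, 0.1611, 0.1463]
ee_rot: [[0.99, -0.139, -0.0], [-0.139, -0.99, -0.0], [-0.0, 0.0, -1.0]]
wrist_force: [0.1, 0.1, -0.3]
gripper_width: 0.6
gripper_force: 0.0
```

```bash
cat >> h.py <<'E'
OX=np.array([460,-153.7]);YA=np.radians(3.7);FR=np.array([[np.cos(YA),-np.sin(YA)],[np.sin(YA),np.cos(YA)]])
def seats(c):
    P=cloud(c);F=P.copy();F[...,:2]=(P[...,:2]-OX/1000)@FR
    for i,y in ((1,-.066),(2,0),(3,.066)):
        m=(abs(F[...,0])<.046)&(abs(F[...,1]-y)<.02)&(F[...,2]>.0385)&(F[...,2]<.06)
        if m.sum()>20: rect(F,m,'seat%d (fixture frame)'%i)
        else: print('seat',i,'n',m.sum())
E
python3 - <<'E'
from h import *
tool()
c=capture("top");rollers(c);seats(c)
P=cloud(c)
for b in blobs(win(P,.36,.5,.13,.19,.012,.035),6): rect(P,b,'A part')
c=capture("side");rollers(c);seats(c);save(c,"s5.png",(190,130,390,270),4)
E
```

```text
t 17.33 tcp [429.7 161.1 146.3] xang -8.0 w 52.2
roller c [338.8 133.6] s [63.4 17.1] a 89.3 n 101 med [336.1 127.2  17.6]
bright [ 678.5 -764.9] [77.7 18.6] 15.4
seat 1 n 13
seat 2 n 11
seat3 (fixture frame) c [ 2.8 66.8] s [80.1 37. ] a 0.4 n 242 med [ 2.1 66.  46.9]
A part c [440.3 154.4] s [38.7  8. ] a -13.1 n 25 med [433.7 154.   24.4]
A part c [398.  164.2] s [23.3  8.7] a 88.3 n 23 med [396.8 166.   23. ]
roller c [427.6 160.8] s [88.  22.6] a -8.6 n 168 med [425.9 162.4  19.1]
roller c [398.4 255.2] s [85.2 23. ] a -3.9 n 188 med [395.4 256.2  19.7]
roller c [336.6 127.7] s [42.3 12.4] a -88.8 n 34 med [334.5 124.8  14.7]
bright [1081.8  -48.4] [71.5 22.6] -59.0
seat 1 n 2
seat 2 n 0
seat 3 n 0
```

View pics/s5.png

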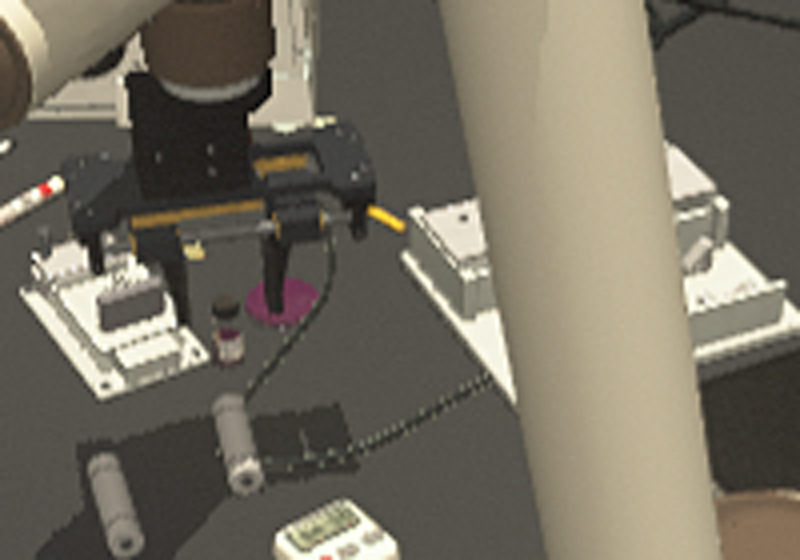

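The first roller lies in seat 3 (fixture x +2 mm). The other two are untouched at crop (237,440) and (115,503). Next I grasp the middle one.

Emit:
drive_tool(rows=[[60, 1, -1.5, -35, 0, 0, 0], [60, 0, 0, -35, 0, 0, 0], [60, 0, 0, -32, 0, 0, 0], [60, 0, 0, -16, 0, 0, 0], [60, 0, 0, -5, 0, 0, 0]])

```text
time_s: 17.85
tcp_pos: [0.4294, 0.1551, 0.0208]
ee_rot: [[0.989, -0.145, -0.006], [-0.145, -0.989, -0.004], [-0.005, 0.005, -1.0]]
wrist_force: [-0.1, -0.6, 0.2]
gripper_width: 0.601
gripper_force: 0.0
```

Emit:
drive_tool(rows=[[60, 0, 0, 0, 0, 0, 0], [0, 0, 0, 0, 0, 0, 0], [0, 0, 0, 0, 0, 0, 0], [0, 0, 0, 0, 0, 0, 0], [0, 0, 0, 0, 0, 0, 0]])

```text
time_s: 18.27
tcp_pos: [0.4317, 0.1584, 0.0247]
ee_rot: [[0.99, -0.142, 0.002], [-0.142, -0.99, 0.002], [0.002, -0.002, -1.0]]
wrist_force: [-0.2, 0.3, -0.1]
gripper_width: 0.384
gripper_force: 0.0
```

Emit:
drive_tool(rows=[[0, 0, 0, 0, 0, 0, 0], [0, 0, 0, 0, 0, 0, 0], [0, 0, 0, 0, 0, 0, 0]])

```text
time_s: 18.52
tcp_pos: [0.4315, 0.1584, 0.0242]
ee_rot: [[0.99, -0.142, 0.001], [-0.142, -0.99, 0.001], [0.001, -0.001, -1.0]]
wrist_force: [-0.5, 0.4, 5.0]
gripper_width: 0.268
gripper_force: 30.0
```

Emit:
drive_tool(rows=[[0, 0, 0, 25, 0, 0, 0], [0, 0, 0, 35, 0, 0, 0], [0, 0, 0, 30, 0, 0, 0], [0, 3.2, -34.7, 0, 0, 0, 0.023], [0, 3.2, -34.7, 0, 0, 0, 0.023]])

```text
time_s: 18.93
tcp_pos: [0.4385, 0.0896, 0.1155]
ee_rot: [[0.996, -0.092, 0.004], [-0.092, -0.996, 0.003], [0.004, -0.003, -1.0]]
wrist_force: [0.2, 0.2, -2.0]
gripper_width: 0.264
gripper_force: 30.0
```

Emit:
drive_tool(rows=[[0, 3.2, -34.7, 0, 0, 0, 0.023], [0, 3.2, -34.7, 0, 0, 0, 0.023], [0, 3.2, -34.7, 0, 0, 0, 0.023], [0, 3.2, -34.7, 0, 0, 0, 0.023], [0, 3.2, -34.7, 0, 0, 0, 0.023]])

```text
time_s: 19.35
tcp_pos: [0.4527, -0.0865, 0.1132]
ee_rot: [[1.0, 0.02, -0.001], [0.02, -1.0, 0.0], [-0.001, -0.0, -1.0]]
wrist_force: [0.2, 0.8, -1.8]
gripper_width: 0.266
gripper_force: 30.0
```

Emit:
drive_tool(rows=[[0, 3.2, -34.7, 0, 0, 0, 0.023], [0, 3, -34.5, 0, 0, 0, 0.023], [0, 0, 0, 0, 0, 0, 0], [0, 0, 0, 0, 0, 0, 0], [0, 0, 0, 0, 0, 0, 0]])

```text
time_s: 19.77
tcp_pos: [0.4589, -0.1541, 0.113]
ee_rot: [[0.998, 0.063, -0.002], [0.063, -0.998, 0.0], [-0.001, -0.001, -1.0]]
wrist_force: [-0.4, 0.5, -1.0]
gripper_width: 0.263
gripper_force: 30.0
```

Emit:
drive_tool(rows=[[0, 0.5, 0, -25, 0, 0, 0], [0, 0, 0, -20, 0, 0, 0], [0, 0, 0, -10, 0, 0, 0], [0, 0, 0, -5, 0, 0, 0], [0, 0, 0, 0, 0, 0, 0]])

```text
time_s: 20.18
tcp_pos: [0.4594, -0.153, 0.0526]
ee_rot: [[0.998, 0.066, -0.003], [0.066, -0.998, 0.0], [-0.003, -0.0, -1.0]]
wrist_force: [-0.9, -0.1, -0.4]
gripper_width: 0.263
gripper_force: 30.0
```

Emit:
drive_tool(rows=[[0, 0, 0, -2, 0, 0, 0], [0, 0, 0, -2, 0, 0, 0], [0, 0, 0, -1, 0, 0, 0], [0, 0, 0, 0, 0, 0, 0]])

```text
time_s: 20.52
tcp_pos: [0.4609, -0.1538, 0.0495]
ee_rot: [[0.998, 0.065, 0.002], [0.065, -0.998, 0.0], [0.002, -0.0, -1.0]]
wrist_force: [-1.1, 2.8, 2.4]
gripper_width: 0.264
gripper_force: 30.0
```

Emit:
drive_tool(rows=[[0, 0, 0, -1.5, 0, 0, 0], [0, 0, 0, 0, 0, 0, 0], [50, 0, 0, 0, 0, 0, 0], [50, 0, 0, 0, 0, 0, 0], [50, 0, 0, 0, 0, 0, 0]])

```text
time_s: 20.93
tcp_pos: [0.4605, -0.1542, 0.0474]
ee_rot: [[0.998, 0.064, 0.001], [0.064, -0.998, -0.0], [0.001, 0.0, -1.0]]
wrist_force: [-0.4, 0.3, -0.1]
gripper_width: 0.413
gripper_force: 0.0
```

Emit:
drive_tool(rows=[[50, 0, 0, 0, 0, 0, 0], [50, 0, 0, 20, 0, 0, 0], [50, 0, 0, 30, 0, 0, 0], [50, 0, 0, 30, 0, 0, 0], [50, 0, 0, 20, 0, 0, 0]])

```text
time_s: 21.35
tcp_pos: [0.461, -0.1544, 0.1494]
ee_rot: [[0.998, 0.065, 0.003], [0.065, -0.998, -0.001], [0.003, 0.001, -1.0]]
wrist_force: [0.6, 0.9, -0.3]
gripper_width: 0.495
gripper_force: 0.0
```

Emit:
drive_tool(rows=[[60, -5.4, 37.2, 0, 0, 0, -0.012], [60, -5.4, 37.2, 0, 0, 0, -0.012], [60, -5.4, 37.2, 0, 0, 0, -0.012], [60, -5.4, 37.2, 0, 0, 0, -0.012], [60, -5.4, 37.2, 0, 0, 0, -0.012]])

```text
time_s: 21.77
tcp_pos: [0.4326, 0.0332, 0.1471]
ee_rot: [[1.0, 0.003, 0.0], [0.003, -1.0, 0.0], [0.0, -0.0, -1.0]]
wrist_force: [1.2, 0.8, -0.1]
gripper_width: 0.597
gripper_force: 0.0
```

Emit:
drive_tool(rows=[[60, -5.4, 37.2, 0, 0, 0, -0.012], [60, -5.4, 37.2, 0, 0, 0, -0.012], [60, -5.4, 37.2, 0, 0, 0, -0.012], [60, -5.4, 37.2, 0, 0, 0, -0.012], [60, -5.4, 37.2, 0, 0, 0, -0.012]])

```text
time_s: 22.18
tcp_pos: [0.4055, 0.2195, 0.147]
ee_rot: [[0.998, -0.056, 0.0], [-0.056, -0.998, -0.0], [0.0, 0.0, -1.0]]
wrist_force: [2.0, 0.0, -0.4]
gripper_width: 0.601
gripper_force: 0.0
```

Emit:
drive_tool(rows=[[60, -5.4, 37.2, 0, 0, 0, -0.012], [60, 0, 0, 0, 0, 0, 0], [60, 0, 0, 0, 0, 0, 0]])

```text
time_s: 22.43
tcp_pos: [0.4004, 0.2567, 0.1466]
ee_rot: [[0.998, -0.065, -0.0], [-0.065, -0.998, -0.0], [-0.0, 0.0, -1.0]]
wrist_force: [-0.7, -0.6, -0.8]
gripper_width: 0.601
gripper_force: 0.0
```

```bash
python3 - <<'E'
from h import *
tool()
c=capture("top");rollers(c);seats(c)
c=capture("side");rollers(c)
E
```

```text
t 22.43 tcp [400.4 256.7 146.6] xang -3.7 w 52.2
roller c [338.9 135. ] s [60.4 17.1] a 89.1 n 96 med [336.  127.2  17.6]
seat 1 n 8
seat2 (fixture frame) c [-0.1  1. ] s [79.7 36.7] a 0.1 n 239 med [ 1.2  0.1 47.3]
seat3 (fixture frame) c [ 2.5 66.4] s [80.1 37. ] a 0.4 n 247 med [ 2.2 65.6 47.8]
roller c [399.7 254.9] s [85.6 23.1] a -3.4 n 185 med [393.5 256.   19.7]
```

Two are seated well and the third is still in place.

Emit:
drive_tool(rows=[[60, 1.5, -1.5, -35, 0, 0, 0], [60, 0, 0, -35, 0, 0, 0], [60, 0, 0, -32, 0, 0, 0], [60, 0, 0, -16, 0, 0, 0], [60, 0, 0, -5, 0, 0, 0]])

```text
time_s: 22.95
tcp_pos: [0.401, 0.2503, 0.0213]
ee_rot: [[0.997, -0.071, -0.005], [-0.071, -0.997, -0.005], [-0.004, 0.006, -1.0]]
wrist_force: [0.4, -0.6, -0.1]
gripper_width: 0.598
gripper_force: 0.0
```

Emit:
drive_tool(rows=[[60, 0, 0, 0, 0, 0, 0], [0, 0, 0, 0, 0, 0, 0], [0, 0, 0, 0, 0, 0, 0], [0, 0, 0, 0, 0, 0, 0], [0, 0, 0, 0, 0, 0, 0]])

```text
time_s: 23.37
tcp_pos: [0.4028, 0.2541, 0.0253]
ee_rot: [[0.998, -0.068, 0.002], [-0.068, -0.998, 0.002], [0.002, -0.002, -1.0]]
wrist_force: [-0.3, 1.1, -0.4]
gripper_width: 0.383
gripper_force: 0.0
```

Emit:
drive_tool(rows=[[0, 0, 0, 0, 0, 0, 0], [0, 0, 0, 0, 0, 0, 0], [0, 0, 0, 0, 0, 0, 0]])

```text
time_s: 23.62
tcp_pos: [0.4026, 0.2541, 0.0247]
ee_rot: [[0.998, -0.067, 0.001], [-0.067, -0.998, 0.001], [0.001, -0.001, -1.0]]
wrist_force: [-1.2, 0.6, 4.3]
gripper_width: 0.265
gripper_force: 30.0
```

Emit:
drive_tool(rows=[[0, 0, 0, 25, 0, 0, 0], [0, 0, 0, 35, 0, 0, 0], [0, 0, 0, 30, 0, 0, 0], [0, 4.75, -36.4, 0, 0, 0, 0.01], [0, 4.75, -36.4, 0, 0, 0, 0.01]])

```text
time_s: 24.03
tcp_pos: [0.4126, 0.1821, 0.1159]
ee_rot: [[0.999, -0.044, 0.004], [-0.044, -0.999, 0.004], [0.004, -0.004, -1.0]]
wrist_force: [0.2, -1.5, -2.1]
gripper_width: 0.265
gripper_force: 30.0
```

Emit:
drive_tool(rows=[[0, 4.75, -36.4, 0, 0, 0, 0.01], [0, 4.75, -36.4, 0, 0, 0, 0.01], [0, 4.75, -36.4, 0, 0, 0, 0.01], [0, 4.75, -36.4, 0, 0, 0, 0.01], [0, 4.75, -36.4, 0, 0, 0, 0.01]])

```text
time_s: 24.45
tcp_pos: [0.4348, -0.0029, 0.1138]
ee_rot: [[1.0, 0.003, -0.001], [0.003, -1.0, 0.0], [-0.001, -0.0, -1.0]]
wrist_force: [-0.1, 0.3, -1.4]
gripper_width: 0.267
gripper_force: 30.0
```

Emit:
drive_tool(rows=[[0, 4.75, -36.4, 0, 0, 0, 0.01], [0, 4.75, -36.4, 0, 0, 0, 0.01], [0, 4.75, -36.4, 0, 0, 0, 0.01], [0, 4.75, -36.4, 0, 0, 0, 0.01], [0, 4.75, -36.4, 0, 0, 0, 0.01]])

```text
time_s: 24.87
tcp_pos: [0.4586, -0.1849, 0.1136]
ee_rot: [[0.999, 0.052, -0.001], [0.052, -0.999, 0.0], [-0.001, -0.0, -1.0]]
wrist_force: [0.2, 1.0, -1.4]
gripper_width: 0.269
gripper_force: 30.0
```

Emit:
drive_tool(rows=[[0, 4.75, -36.4, 0, 0, 0, 0.012], [0, 0, 0, 0, 0, 0, 0], [0, 0, 0, 0, 0, 0, 0], [0, 0, 0, 0, 0, 0, 0]])

```text
time_s: 25.2
tcp_pos: [0.463, -0.2195, 0.1133]
ee_rot: [[0.998, 0.063, -0.002], [0.063, -0.998, 0.001], [-0.002, -0.001, -1.0]]
wrist_force: [0.7, 0.1, -0.8]
gripper_width: 0.267
gripper_force: 30.0
```

Emit:
drive_tool(rows=[[0, 0.5, 0, -25, 0, 0, 0], [0, 0, 0, -20, 0, 0, 0], [0, 0, 0, -10, 0, 0, 0], [0, 0, 0, -5, 0, 0, 0], [0, 0, 0, 0, 0, 0, 0]])

```text
time_s: 25.62
tcp_pos: [0.464, -0.2187, 0.0532]
ee_rot: [[0.998, 0.066, -0.002], [0.066, -0.998, 0.0], [-0.002, -0.0, -1.0]]
wrist_force: [0.6, 0.3, -1.5]
gripper_width: 0.269
gripper_force: 30.0
```

Emit:
drive_tool(rows=[[0, 0, 0, -2, 0, 0, 0], [0, 0, 0, -2, 0, 0, 0], [0, 0, 0, -1, 0, 0, 0], [0, 0, 0, 0, 0, 0, 0]])

```text
time_s: 25.95
tcp_pos: [0.4652, -0.2195, 0.0499]
ee_rot: [[0.998, 0.064, 0.002], [0.064, -0.998, -0.0], [0.002, 0.0, -1.0]]
wrist_force: [0.1, 2.0, 0.8]
gripper_width: 0.27
gripper_force: 30.0
```

Emit:
drive_tool(rows=[[0, 0, 0, -1.5, 0, 0, 0], [0, 0, 0, 0, 0, 0, 0], [50, 0, 0, 0, 0, 0, 0], [50, 0, 0, 0, 0, 0, 0], [50, 0, 0, 0, 0, 0, 0]])

```text
time_s: 26.37
tcp_pos: [0.4647, -0.2198, 0.0478]
ee_rot: [[0.998, 0.064, 0.001], [0.064, -0.998, -0.0], [0.001, 0.0, -1.0]]
wrist_force: [-0.5, -0.0, 0.5]
gripper_width: 0.417
gripper_force: 0.0
```

Emit:
drive_tool(rows=[[50, 0, 0, 0, 0, 0, 0], [50, 0, 0, 20, 0, 0, 0], [50, 0, 0, 30, 0, 0, 0], [50, 0, 0, 30, 0, 0, 0], [50, 0, 0, 20, 0, 0, 0]])

```text
time_s: 26.78
tcp_pos: [0.4653, -0.2201, 0.1499]
ee_rot: [[0.998, 0.065, 0.003], [0.065, -0.998, -0.001], [0.003, 0.001, -1.0]]
wrist_force: [0.3, -0.3, -1.2]
gripper_width: 0.499
gripper_force: 0.0
```

Emit:
drive_tool(rows=[[60, 8, 38.7, 0, 0, 0, 0], [60, 8, 38.7, 0, 0, 0, 0], [60, 8, 38.7, 0, 0, 0, 0], [60, 8, 38.7, 0, 0, 0, 0], [60, 8, 38.7, 0, 0, 0, 0]])

```text
time_s: 27.2
tcp_pos: [0.5044, -0.0246, 0.1475]
ee_rot: [[0.998, 0.064, 0.0], [0.064, -0.998, -0.0], [0.0, 0.0, -1.0]]
wrist_force: [0.7, -0.5, -0.0]
gripper_width: 0.597
gripper_force: 0.0
```

Emit:
drive_tool(rows=[[60, 8, 38.7, 0, 0, 0, 0], [60, 8, 38.7, 0, 0, 0, 0], [60, 8, 38.7, 0, 0, 0, 0], [60, 0, 0, 0, 0, 0, 0]])

```text
time_s: 27.53
tcp_pos: [0.5307, 0.0955, 0.1476]
ee_rot: [[0.998, 0.071, 0.003], [0.071, -0.998, 0.001], [0.003, -0.001, -1.0]]
wrist_force: [0.0, -1.5, 0.7]
gripper_width: 0.6
gripper_force: 0.0
```

```bash
python3 - <<'E'
from h import *
tool()
c=capture("top");seats(c);save(c,"fx6.png",(285,140,395,240),7)
P=cloud(c)
for b in blobs(win(P,.5,.65,-.25,-.08,.078,.1),4): rect(P,b,'grip')
for b in blobs(win(P,.54,.6,.15,.25,.052,.08),5): rect(P,b,'bar')
E
```

```text
t 27.53 tcp [530.7  95.5 147.6] xang 4.0 w 52.2
seat1 (fixture frame) c [ -0.7 -67. ] s [79.5 39.8] a -2.1 n 222 med [ -0.3 -64.4  46.8]
seat2 (fixture frame) c [-0.4  0.2] s [79.4 34.2] a -4.2 n 239 med [-1.4  0.1 47.6]
seat3 (fixture frame) c [ 2.8 67.7] s [79.9 33. ] a 4.4 n 239 med [ 1.5 65.8 47.8]
grip c [ 575.9 -147.4] s [30.5 14.6] a -84.9 n 62 med [ 574.7 -146.3   88.8]
```

View pics/fx6.png

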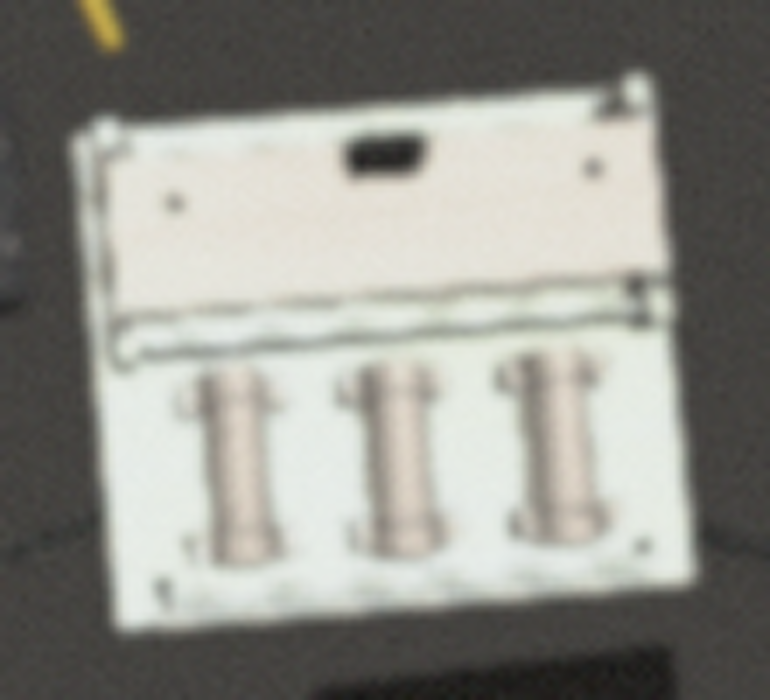

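All three rollers lie in their Vs (crop (237,465), (400,460), (560,445)). Now the keeper goes forward.

Emit:
drive_tool(rows=[[60, 6.5, -34.6, 0, 0, 0, 0], [60, 6.5, -34.6, 0, 0, 0, 0], [60, 6.5, -34.6, 0, 0, 0, 0], [60, 6.5, -34.6, 0, 0, 0, 0], [60, 6.5, -34.6, 0, 0, 0, 0]])

```text
time_s: 28.0
tcp_pos: [0.5604, -0.0854, 0.1473]
ee_rot: [[0.998, 0.063, -0.001], [0.063, -0.998, -0.0], [-0.001, 0.0, -1.0]]
wrist_force: [0.3, 0.2, 0.6]
gripper_width: 0.598
gripper_force: 0.0
```

Emit:
drive_tool(rows=[[60, 6.5, -34.6, 0, 0, 0, 0], [60, 6.5, -34.6, 0, 0, 0, 0], [60, 0, 0, 0, 0, 0, 0], [60, 0, 0, 0, 0, 0, 0]])

```text
time_s: 28.33
tcp_pos: [0.5731, -0.1548, 0.1468]
ee_rot: [[0.998, 0.059, -0.001], [0.059, -0.998, 0.0], [-0.001, -0.0, -1.0]]
wrist_force: [-0.5, 0.2, 0.0]
gripper_width: 0.602
gripper_force: 0.0
```

Emit:
drive_tool(rows=[[60, 3, 6, -25, 0, 0, 0], [60, 0, 0, -25, 0, 0, 0], [60, 0, 0, -11, 0, 0, 0], [60, 0, 0, -3, 0, 0, 0], [60, 0, 0, 0, 0, 0, 0]])

```text
time_s: 28.75
tcp_pos: [0.5764, -0.1458, 0.0829]
ee_rot: [[0.998, 0.065, -0.002], [0.065, -0.998, -0.0], [-0.002, 0.0, -1.0]]
wrist_force: [-0.2, -0.4, 0.1]
gripper_width: 0.604
gripper_force: 0.0
```

Emit:
drive_tool(rows=[[0, 0, 0, 0, 0, 0, 0], [0, 0, 0, 0, 0, 0, 0], [0, 0, 0, 0, 0, 0, 0], [0, 0, 0, 0, 0, 0, 0], [0, 0, 0, 0, 0, 0, 0]])

```text
time_s: 29.17
tcp_pos: [0.5774, -0.146, 0.0844]
ee_rot: [[0.998, 0.064, 0.002], [0.064, -0.998, 0.0], [0.002, -0.0, -1.0]]
wrist_force: [-0.2, 1.1, 2.5]
gripper_width: 0.34
gripper_force: 30.0
```

Emit:
drive_tool(rows=[[0, 0, 0, 0, 0, 0, 0], [0, -5, -0.3, 0, 0, 0, 0], [0, -5, -0.3, 0, 0, 0, 0], [0, 0, 0, 0, 0, 0, 0]])

```text
time_s: 29.5
tcp_pos: [0.5669, -0.1467, 0.0844]
ee_rot: [[0.998, 0.064, 0.002], [0.064, -0.998, 0.0], [0.002, 0.0, -1.0]]
wrist_force: [1.2, 2.1, 6.0]
gripper_width: 0.342
gripper_force: 30.0
```

Emit:
drive_tool(rows=[[0, -7, -0.45, 0, 0, 0, 0], [0, -7, -0.45, 0, 0, 0, 0], [0, -7, -0.45, 0, 0, 0, 0], [0, -5, -0.35, 0, 0, 0, 0], [0, 0, 0, 0, 0, 0, 0]])

```text
time_s: 29.92
tcp_pos: [0.5399, -0.1484, 0.0844]
ee_rot: [[0.998, 0.064, 0.0], [0.064, -0.998, 0.0], [0.0, -0.0, -1.0]]
wrist_force: [-0.5, 3.9, 8.1]
gripper_width: 0.341
gripper_force: 30.0
```

Emit:
drive_tool(rows=[[0, -3, -0.2, 0, 0, 0, 0], [0, -3, -0.2, 0, 0, 0, 0], [0, 0, 0, 0, 0, 0, 0]])

```text
time_s: 30.17
tcp_pos: [0.5355, -0.1487, 0.0844]
ee_rot: [[0.998, 0.064, 0.003], [0.064, -0.998, 0.0], [0.003, 0.0, -1.0]]
wrist_force: [2.7, 3.9, 5.5]
gripper_width: 0.341
gripper_force: 30.0
```

Emit:
drive_tool(rows=[[0, -2, -0.15, 0, 0, 0, 0], [0, 0, 0, 0, 0, 0, 0]])

```text
time_s: 30.33
tcp_pos: [0.5354, -0.1487, 0.0844]
ee_rot: [[0.998, 0.065, 0.007], [0.065, -0.998, 0.0], [0.007, 0.0, -1.0]]
wrist_force: [6.7, 4.2, 3.4]
gripper_width: 0.339
gripper_force: 30.0
```

Emit:
drive_tool(rows=[[0, 1.5, 0, 0, 0, 0, 0], [60, 0, 0, 0, 0, 0, 0], [60, 0, 0, 0, 0, 0, 0], [60, 0, 0, 0, 0, 0, 0], [60, 0, 0, 0, 0, 0, 0]])

```text
time_s: 30.75
tcp_pos: [0.5329, -0.1494, 0.0826]
ee_rot: [[0.998, 0.064, -0.003], [0.064, -0.998, -0.0], [-0.003, -0.0, -1.0]]
wrist_force: [0.7, -0.4, -0.5]
gripper_width: 0.546
gripper_force: 0.0
```

Emit:
drive_tool(rows=[[60, 0, 0, 10, 0, 0, 0], [60, 0, 0, 25, 0, 0, 0], [60, 0, 0, 30, 0, 0, 0], [60, 0, 0, 30, 0, 0, 0]])

```text
time_s: 31.08
tcp_pos: [0.5336, -0.1493, 0.1796]
ee_rot: [[0.998, 0.064, -0.002], [0.064, -0.998, -0.0], [-0.002, 0.0, -1.0]]
wrist_force: [0.9, 0.4, -0.2]
gripper_width: 0.599
gripper_force: 0.0
```

Emit:
drive_tool(rows=[[60, 0, 38, 0, 0, 0, 0], [60, 0, 38, 0, 0, 0, 0], [60, 0, 38, 0, 0, 0, 0], [60, 0, 38, 0, 0, 0, 0], [60, 0, 38, 0, 0, 0, 0]])

```text
time_s: 31.5
tcp_pos: [0.5339, 0.0423, 0.1793]
ee_rot: [[0.998, 0.064, 0.0], [0.064, -0.998, -0.0], [0.0, 0.0, -1.0]]
wrist_force: [-0.4, 0.4, 0.4]
gripper_width: 0.602
gripper_force: 0.0
```

Emit:
drive_tool(rows=[[60, -38, 5, 5, 0, 0, 0], [60, -38, 5, 5, 0, 0, 0], [60, -38, 5, 5, 0, 0, 0], [60, 0, 0, 0, 0, 0, 0], [60, 0, 0, 0, 0, 0, 0]])

```text
time_s: 31.92
tcp_pos: [0.419, 0.0559, 0.1947]
ee_rot: [[0.998, 0.066, 0.002], [0.066, -0.998, 0.001], [0.002, -0.001, -1.0]]
wrist_force: [0.9, -0.0, 0.1]
gripper_width: 0.6
gripper_force: 0.0
```

```bash
python3 - <<'E'
from h import *
tool()
c=capture("top");save(c,"fin.png",(170,110,395,260),3.5)
P=cloud(c)
m=win(P,.37,.66,-.3,-.0,.055,.07);rect(P,max(blobs(m),key=np.sum),'keeper')
for b in blobs(win(P,.5,.65,-.25,-.08,.078,.1),4): rect(P,b,'grip')
for b in blobs(win(P,.54,.6,.15,.25,.052,.08),5): rect(P,b,'bar')
E
```

```text
t 31.92 tcp [419.   55.9 194.7] xang 3.8 w 52.2
keeper c [ 515.2 -150.4] s [222.5  63.6] a -86.5 n 1626 med [ 513.6 -147.3   59.8]
grip c [ 537.  -149.7] s [29.7 14.1] a 89.0 n 61 med [ 535.4 -150.6   89.3]
bar c [567.2 194.6] s [49.8 12.5] a -81.0 n 81 med [567.1 194.9  60.1]
```

View pics/fin.png

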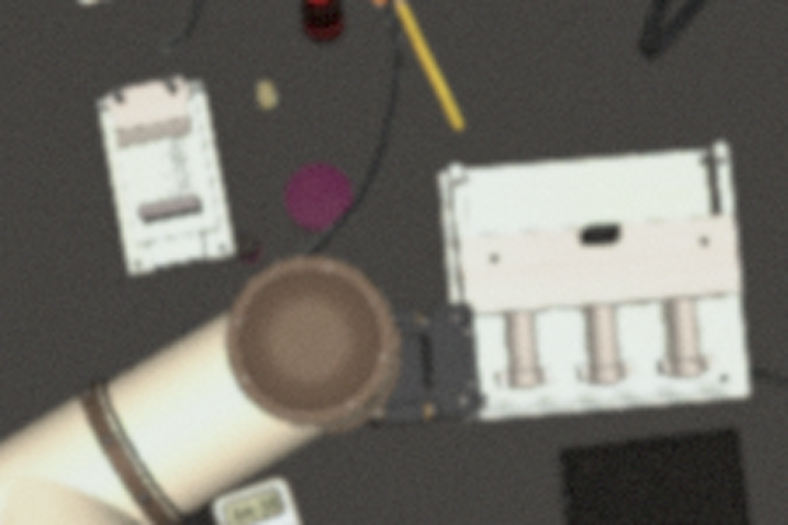

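The keeper is forward over all three rollers, the plate is home at (165,195), and the bystanders are untouched.

```bash
python3 -c "
from station import finish_job
print(finish_job())"
```

```text
the job is handed in; nothing more can be done
None
```

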